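# Set up a sawn bar on V-blocks under the dial indicator

### The arm

A 6-joint arm with a two-finger parallel gripper is mounted at the origin on the work surface. World frame = base frame: x ahead of the robot, y to its left, z up, the work surface at z = 0. Lengths are in mm, angles in rad, forces in N, time in s.
With the tool pointing down it reaches from about 275 to 750 mm from the base axis. Payload 10.2 kg.
Tool frame: the origin (TCP) lies on the centre line of the jaws, within the pads' length; the fingertips stand 8 mm ahead of it and the grasp point (between the pads) lies 11 mm behind it; x points along the fingers, y is the direction in which the jaws open and shut, and the axes are right-handed (so a half turn about x gives the same grasp; the last joint's range is limited). The gripper opens to 85 mm and grips with 20 to 120 N. Pads are 22 mm wide; open, the fingers measure 114 mm over their backs; the gripper's body (76 mm by 85 mm) begins 54 mm behind the grasp point. The pads swing forward as they close: fully open they stand 13 mm farther back than shut.
Start: joints at [1.073, 0.313, 1.498, -0, 1.331, -0.223], TCP at [142.474, 505.304, 239.294] pointing down, gripper open.
Joint ranges: [-2.94, 2.94], [-0.97, 2.17], [0.19, 2.56], [-1.23, 4.37], [0.02, 3.11], [-2.88, 2.88]. Speed limits (rad/s): [2.39, 2.39, 3.01, 3.14, 3.14, 3.14].

### API

Orientations are given as a unit quaternion [w, x, y, z].
In Python, from rig import ctrl, vision, workorder gives the robot as it stands. The module is installed in compiled form; this text tells all that it offers.
- The arm moves only by the shell command python3 -m jog 'ROWS' [OPENING] [FORCE]. ROWS is JSON, a list that holds one entry, the list of rows, each a list of 6 numbers: the shift along the tool's x, y, z in m, then the turn, a rotation vector about the tool's x, y, z in rad. A call has 1 to 12 rows; each row shifts and turns the commanded pose from where the row before left it, along the tool's axes as they then stand; what a row does not reach is not made up. A row lasts 1/8 s, in which the tool goes at most 62.5 mm and 10.7 degrees, less where a joint would pass 70% of its speed; a pose out of reach is approached as far as the arm can. A call is refused whole if a number of a shift passes 0.0625 or a number of a turn 0.188, either way. A call with a gripper value outside its range is refused whole. OPENING is the closure in counts, from 0 (fully open) to 255 (shut), set as the call begins (- or left out, the last holds). The fingers move at their own pace and stop on an object; FORCE is the grip in N (left out, the last holds). Time passes only in rows, so rows that do not move let the fingers close. It gives the time, the measured TCP pose, the force and the opening at its end, in the units of the state.
- ctrl.sense(): the state, without advancing time (a new reading comes with each control period).
- vision.capture(name): name is "scene" or "top"; returns a dict with "image" (384x512x3 uint8, red, green, blue), "mtx" (3x3 intrinsics, pixels), "k1" (the pictures are not rectified: a ray, as slopes to the right and down, at radius r is drawn at 1 + k1 r^2 times it, then the intrinsics apply), "R" (3x3) and "t" (3): a world point X has camera coordinates R X + t. Camera axes: x right, y down, z forward; pixel columns grow to the right and rows downward; lengths in mm; the calibration is good to about 2 mm. A picture is of the moment at which its call begins. There is no depth.
- workorder.finish_job(): hands the job in, once; it reports no verdict.
The state is a dict: "time_s": time; "joints": joint angles; "dq": joint speeds; "tau": joint torques, N m; "eef_pos": TCP position; "ee_rot": TCP orientation; "force": force on the tool from outside, world axes, zero at the start; "wrist_torque": the same for the moment, N m; "grip_width": opening from 0.0 (shut) to 1.0 (fully open).
Only numpy, scipy, OpenCV 4.12 (cv2) and the standard library are available. Lean on these libraries where they do the work, as an engineer would, in place of code of your own. Each camera call takes 0.05 s, during which the arm holds its last target.

### The job

Set up the long sawn bar for a straightness check on the granite plate: first stand the two small matching V-blocks on the plate in line with the middle of the stop block, vees upward and square to its broad face, one near the stop and the other 90 mm farther along (centre to centre). Then lay the long bar in both vees, one end just short of the stop (about 5 mm) so that it overhangs the two blocks equally, and last set the dial indicator upright on the plate behind the bar as seen from the robot, its arm square to the bar and its stylus above the middle of the bar, between the blocks. Leave the big V-block and the short bar where they lie.

Things in the scene. Friction and masses are not known exactly. Their poses are not given: they have to be found in the camera images.
- plate: Black granite surface plate, fixed, 240 mm across (its x) by 360 mm long (its y); origin under its centre at bench level, top face 50 mm above that. It stands to the left or to the right of the middle of the bench, its x pointing roughly away from the robot.
- stop_c (a point): Stop block: bright steel set-up block with rows of bolt holes, 75 mm (its x) by 25 mm (its y) by 50 mm high, fixed on the granite plate near one end of it (left or right end). Point: its centre. Its y axis is the line of the set-up: the blocks and bar go in line with its centre, along its +y or -y, whichever leads over the middle of the plate. Its x points roughly away from the robot; 'behind' is its +x.
- vblock_a_c (a point): Small steel V-block, one of two alike (either may go in either place): 46 mm wide (its x), 40 mm long (its y, the direction of the vee), 40 mm high; grip it across the 46 mm. Vee 90 degrees, 32 mm wide at the top, 16 mm deep. Point: centre of the block, 20 mm above its underside. It lies on the rubber parts mat (4 mm thick) among the other parts, vee up.
- vblock_b_c (a point): The other small V-block, same size and axes.
- bar_long_c (a point): Long sawn bar: round steel, 25 mm diameter, 150 mm long, lying on the mat; it can roll. Point: its centre; its x is the bar's axis. Seated in the small V-blocks, its axis is 41.7 mm above the granite.
- indicator_post (a point): Dial indicator, upright on the plate at the end away from the stop. Base 60 (its x) x 50 x 40 mm; post 14 mm thick, top 150 mm up. Point: post axis, 132 mm above the underside; grip here from above, closing along its y. Clamp 22 mm square at 90-108 mm height. Arm along its -x (to the robot side) bears a 40 mm dial (front 84 mm out, top 121 mm up); stylus 75 mm out, tip 62 mm above the underside
- vblock_big_c (a point): Bigger V-block, 64 mm wide, 50 mm long, 56 mm high, on the mat between or beside the small ones; stays where it is. Point: its centre, 28 mm above its underside.
- bar_short_c (a point): Short bar, 25 mm diameter, 85 mm long, on the mat; stays where it lies. Point: its centre.
Mind the look-alikes: they are no part of the job. Leave any blue, purple or yellow look-alike of the part that bears indicator_post alone.

How it is judged (in metres and radians):
On the way, in this order (a step that is already met when the one before it is completed fails the run):
1. both small V-blocks stand released on the plate in line with the stop block, one near it and one 90 mm farther along (height (world z) of vblock_a_c between 0.066 and 0.074 m and angle between each of vblock_a_c, vblock_b_c's own z axis and vertical below 0.06 rad and angle between the y axis of each of vblock_a_c, vblock_b_c and the y axis of stop_c, either way round below 0.14 rad and x of vblock_a_c in the frame of stop_c between -0.015 and 0.015 m and height (world z) of vblock_b_c between 0.066 and 0.074 m and x of vblock_b_c in the frame of stop_c between -0.015 and 0.015 m and horizontal distance between vblock_a_c and vblock_b_c between 0.075 and 0.105 m and ((horizontal distance between vblock_a_c and stop_c between 0.033 and 0.064 m and horizontal distance between vblock_b_c and stop_c between 0.123 and 0.154 m) or (horizontal distance between vblock_b_c and stop_c between 0.033 and 0.064 m and horizontal distance between vblock_a_c and stop_c between 0.123 and 0.154 m)) and contact force between each of vblock_a, vblock_b and the fingers below 0.3 N), for 0.2 s.
2. then the long bar lies released in both vees, its end just short of the stop block (height (world z) of vblock_a_c between 0.066 and 0.074 m and angle between each of vblock_a_c, vblock_b_c's own z axis and vertical below 0.06 rad and angle between the y axis of each of vblock_a_c, vblock_b_c and the y axis of stop_c, either way round below 0.14 rad and x of vblock_a_c in the frame of stop_c between -0.015 and 0.015 m and height (world z) of vblock_b_c between 0.066 and 0.074 m and x of vblock_b_c in the frame of stop_c between -0.015 and 0.015 m and horizontal distance between vblock_a_c and vblock_b_c between 0.075 and 0.105 m and ((horizontal distance between vblock_a_c and stop_c between 0.033 and 0.064 m and horizontal distance between vblock_b_c and stop_c between 0.123 and 0.154 m) or (horizontal distance between vblock_b_c and stop_c between 0.033 and 0.064 m and horizontal distance between vblock_a_c and stop_c between 0.123 and 0.154 m)) and height (world z) of bar_long_c between 0.088 and 0.0955 m and angle between bar_long_c's own x axis and vertical between 1.531 and 1.611 rad and angle between the x axis of bar_long_c and the y axis of stop_c, either way round below 0.12 rad and x of bar_long_c in the frame of stop_c between -0.017 and 0.017 m and horizontal distance between bar_long_c and stop_c between 0.0855 and 0.106 m and contact force between bar_long and the fingers below 0.3 N), for 0.2 s.
At the end, for the whole second after the job is handed in: V-blocks upright in line with the stop (15 mm, 0.14 rad), 33-64 and 123-154 mm from its centre; long bar seated in both vees (4 mm), its centre 85-106 mm from the stop's; indicator upright behind, stylus over the bar's middle (12 mm across, 15 mm along); all released, at rest (height (world z) of vblock_a_c between 0.066 and 0.074 m and angle between each of vblock_a_c, vblock_b_c, indicator_post's own z axis and vertical below 0.06 rad and angle between the y axis of each of vblock_a_c, vblock_b_c and the y axis of stop_c, either way round below 0.14 rad and x of vblock_a_c in the frame of stop_c between -0.015 and 0.015 m and height (world z) of vblock_b_c between 0.066 and 0.074 m and x of vblock_b_c in the frame of stop_c between -0.015 and 0.015 m and horizontal distance between vblock_a_c and vblock_b_c between 0.075 and 0.105 m and ((horizontal distance between vblock_a_c and stop_c between 0.033 and 0.064 m and horizontal distance between vblock_b_c and stop_c between 0.123 and 0.154 m) or (horizontal distance between vblock_b_c and stop_c between 0.033 and 0.064 m and horizontal distance between vblock_a_c and stop_c between 0.123 and 0.154 m)) and height (world z) of bar_long_c between 0.088 and 0.0955 m and angle between bar_long_c's own x axis and vertical between 1.531 and 1.611 rad and angle between the x axis of bar_long_c and the y axis of stop_c, either way round below 0.12 rad and x of bar_long_c in the frame of stop_c between -0.017 and 0.017 m and horizontal distance between bar_long_c and stop_c between 0.0855 and 0.106 m and angle between the y axis of indicator_post and the x axis of bar_long_c, either way round below 0.22 rad and height (world z) of indicator_post between 0.178 and 0.186 m and x of bar_long_c in the frame of indicator_post between -0.087 and -0.063 m and y of bar_long_c in the frame of indicator_post between -0.015 and 0.015 m and x of indicator_post in the frame of stop_c above 0.045 m and linear speed of each of vblock_a, vblock_b, bar_long, indicator below 0.02 m/s and angular speed of each of vblock_a, vblock_b, bar_long, indicator below 0.3 rad/s); the robot touches nothing.
It fails at once if the big V-block or the short bar is moved more than 20 mm (distance of any of vblock_big_c, bar_short_c from where it was at the start of the episode above 0.02 m).
It fails at once if the dial indicator is tipped over (angle between indicator_post's own z axis and vertical above 0.7 rad).
It also fails if it takes over 125 s, if anything falls off the work surface, if the arm or the gripper's body presses on something with over 40 N, if the wrist force passes 120 N, or if a joint passes its speed limit or range.

## Working session

There is one attempt and no reset: what is moved stays moved. The work goes in short steps, Python scripts to look and compute and a shell command to move; the robot and the scene stay as the last step left them, time stands still between calls to the robot, and variables do not carry over. Pictures are saved under pics/ and viewed, and the job is handed in when it is done.

```bash
mkdir -p pics; cat > h.py <<'E'
import numpy as np, cv2
from rig import ctrl, vision
def cap(n,tag):
    c=vision.capture(n); cv2.imwrite(f'pics/{tag}.png',cv2.cvtColor(c['image'],cv2.COLOR_RGB2BGR)); np.savez(f'{tag}.npz',**c); return c
def load(tag): return dict(np.load(f'{tag}.npz'))
def proj(c,X):
    X=np.atleast_2d(X).astype(float); p=X@np.array(c['R']).T+np.array(c['t']); s=p[:,:2]/p[:,2:]
    r2=(s**2).sum(1,keepdims=True); s=s*(1+float(c['k1'])*r2); m=np.array(c['mtx']); return s@m[:2,:2].T+m[:2,2]
def ray(c,uv):
    m=np.array(c['mtx']); d=(np.array(uv,float)-m[:2,2])/np.array([m[0,0],m[1,1]]); s=d.copy()
    for _ in range(20): s=d/(1+float(c['k1'])*(s@s))
    R=np.array(c['R']); return -R.T@np.array(c['t']), R.T@np.append(s,1)
def at(c,uv,z):
    o,d=ray(c,uv); return o+d*(z-o[2])/d[2]
def big(tag,x0,y0,x1,y1,f,out):
    im=cv2.imread(f'pics/{tag}.png')[y0:y1,x0:x1]; cv2.imwrite(f'pics/{out}.png',cv2.resize(im,None,fx=f,fy=f,interpolation=cv2.INTER_CUBIC))
E
python3 - <<'E'
from h import *
for n in ('scene','top'):
    c=cap(n,n+'0'); print(n,c['mtx'],c['k1'],c['R'],c['t'], -np.array(c['R']).T@np.array(c['t']))
print(ctrl.sense())
E
```

```text
scene [[403.93100464   0.         255.35394457]
 [  0.         403.93100464 193.76457726]
 [  0.           0.           1.        ]] -0.025947783351300515 [[-0.0661989   0.99779935  0.00376305]
 [ 0.83841484  0.05766852 -0.54197315]
 [-0.54099746 -0.03272302 -0.84038738]] [  -8.46002214 -338.9348578  1490.68278671] [1090.06357775   76.76692709 1069.08924593]
top [[374.37642011   0.         256.7455489 ]
 [  0.         374.37642011 192.14848258]
 [  0.           0.           1.        ]] 0.0032720760504823085 [[ 0.02350187 -0.99959907  0.01579086]
 [-0.98670157 -0.02573397 -0.1604923 ]
 [ 0.16083432 -0.011809   -0.98691077]] [  15.06535135  489.57821294 1274.97440261] [ 277.65388398   42.71427169 1336.62161078]
{'time_s': 0.1, 'joints': array([ 1.07259907e+00,  3.13403111e-01,  1.49833131e+00, -6.54078756e-06,
        1.33107023e+00, -2.23394331e-01]), 'dq': array([ 0.00051233, -0.0006906 , -0.00197199, -0.00242897, -0.00218735,
       -0.00139009]), 'tau': array([ 2.23341420e-03, -4.12901366e+01, -2.60138601e+01, -2.08137253e-04,
        3.08963870e-03,  2.62580971e-05]), 'eef_pos': array([142.36188416, 505.0941872 , 238.79889621]), 'ee_rot': array([ 0.70029326,  0.09644981,  0.7005916 , -0.09725323]), 'force': array([ 0.53000758,  0.13523001, -0.74587276]), 'wrist_torque': array([-0.00588773,  0.0250463 ,  0.03338666]), 'grip_width': 1.0019113413561738}
```

```bash
python3 -c "
from h import *
big('scene0',0,0,512,384,1.56,'s0');big('top0',0,0,512,384,1.56,'t0')"
```

```text
(no output)
```

View pics/s0.png

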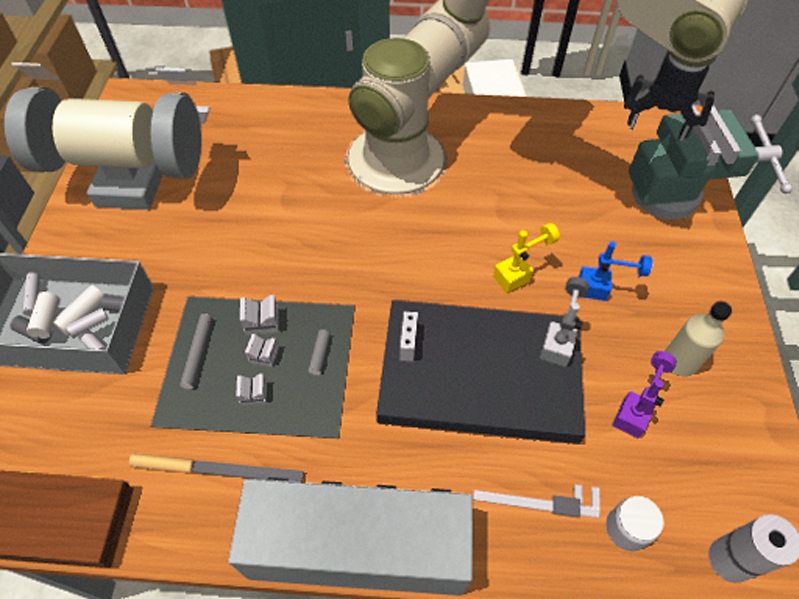

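View pics/t0.png

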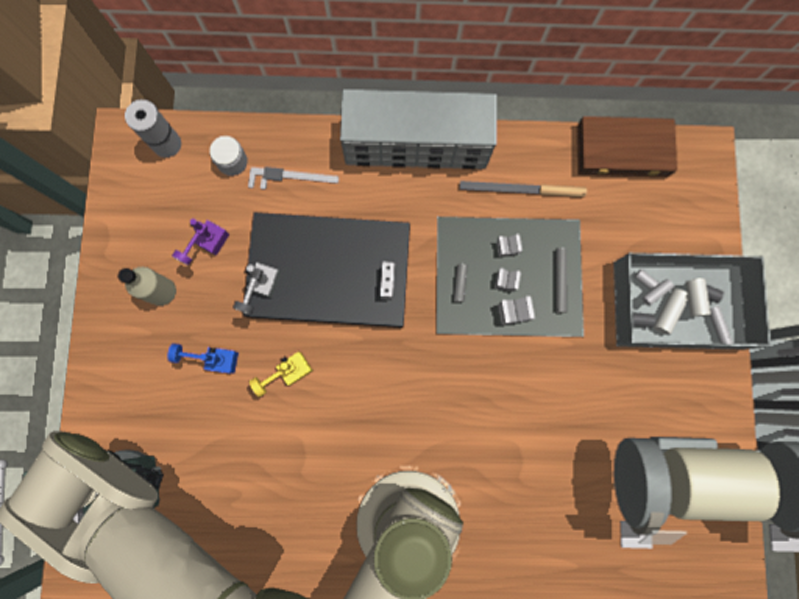

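The scene picture shows the plate right of the mat. The stop is at about (409,335) and the grey indicator at (562,335), both in 1.56x pixels. The yellow, blue and purple look-alikes stand off the plate. The top picture shows the same layout, with the three V-blocks at about (509,245), (508,280) and (516,310). I'll enlarge these next.

```bash
python3 -c "
from h import *
big('top0',275,130,380,220,7,'t1');big('top0',145,130,270,215,6,'t2');big('scene0',95,180,235,285,5.5,'s1');big('scene0',235,170,385,290,5,'s2')"
```

```text
(no output)
```

View pics/t1.png

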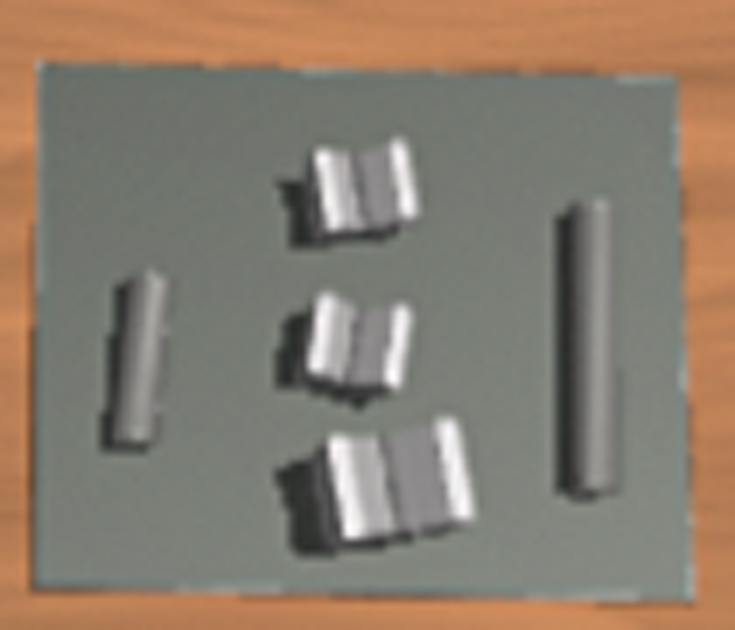

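View pics/t2.png

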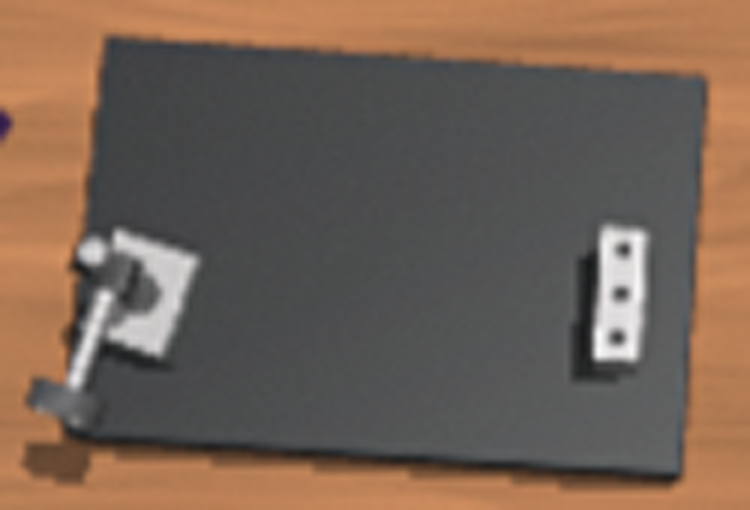

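View pics/s1.png

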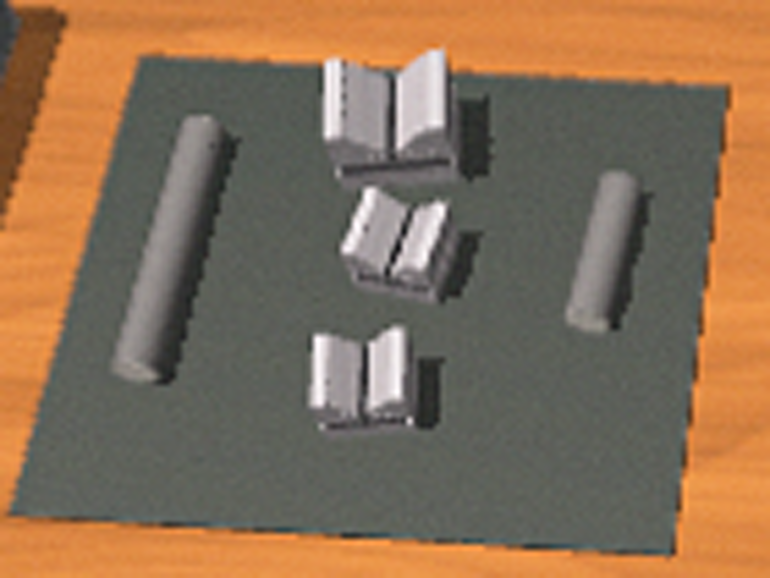

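View pics/s2.png

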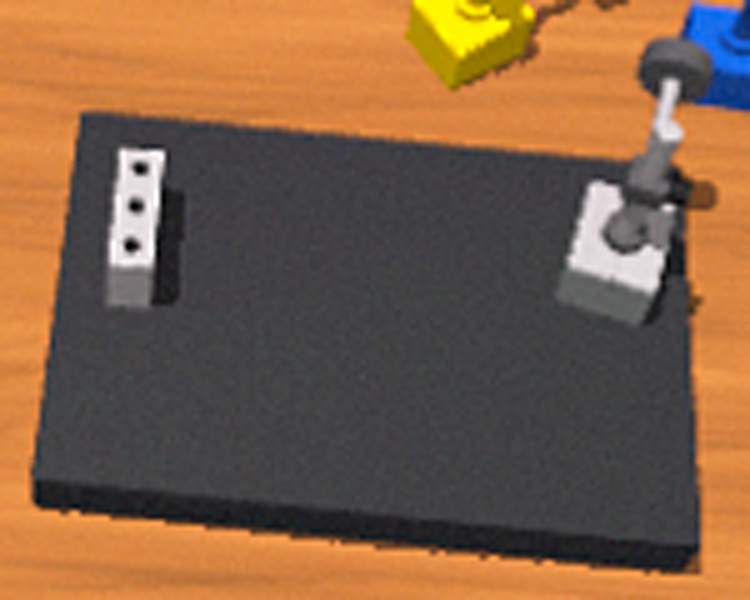

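```bash
cat > fit.py <<'E'
from h import *
from scipy.optimize import least_squares
T=load('top0');S=load('scene0')
def px(x0,y0,f,pts): return [(x0+(a+.5)/f-.5,y0+(b+.5)/f-.5) for a,b in pts]
t1=lambda *p:px(275,130,7,p); t2=lambda *p:px(145,130,6,p); s1=lambda *p:px(95,180,5.5,p); s2=lambda *p:px(235,170,5,p)
def fit(name,obs,g):
    # obs: list (cam, model pts, pixels)
    def res(p):
        c,s=np.cos(p[2]),np.sin(p[2]); r=[]
        for cam,M,P in obs:
            M=np.array(M,float); W=np.c_[p[0]+c*M[:,0]-s*M[:,1],p[1]+s*M[:,0]+c*M[:,1],M[:,2]]
            r.append((proj(cam,W)-np.array(P)).ravel())
        return np.concatenate(r)
    o=least_squares(res,g,loss='soft_l1'); print(name,o.x.round(3),'rms px',np.sqrt((res(o.x)**2).mean()).round(2), 'max',abs(res(o.x)).max().round(1)); return o.x
def quad(a,b,z): return [(a,b,z),(a,-b,z),(-a,-b,z),(-a,b,z)]  # top image order TL(+x+y) TR(+x,-y) BR BL
if __name__=='__main__':
    def vq(a,b,z): return [(-b*0+0,0,0)]
    # V-block: width is own x (across world y), length own y -> use frame with length along X, width along Y
    fit('A(far)',[(T,quad(20,23,44),t1((313,150),(405,138),(418,218),(325,232)))],[550,-100,0])
    fit('A both',[(T,quad(20,23,44),t1((313,150),(405,138),(418,218),(325,232))),(S,[(20,23,44),(20,-23,44),(-20,-23,44),(-20,23,44)],s1((408,408),(312,408),(312,335),(404,327)))],[550,-100,0])
    fit('B both',[(T,quad(20,23,44),t1((325,292),(412,305),(402,390),(308,375))),(S,quad(20,23,44),s1((435,275),(345,250),(368,188),(447,202)))],[500,-100,0])
    fit('Big',[(T,quad(25,32,60),t1((328,435),(460,418),(474,520),(345,540))),(S,quad(25,32,60),s1((458,148),(330,150),(327,60),(442,52)))],[450,-100,0])
    fit('stop',[(T,quad(37.5,12.5,100),t2((600,225),(648,228),(638,362),(592,360))),(S,quad(37.5,12.5,100),s2((155,268),(107,265),(120,148),(165,150)))],[500,100,0])
    fit('plate',[(T,quad(120,180,50),t2((107,37),(706,75),(680,475),(68,432))),(S,quad(120,180,50),s2((697,545),(35,480),(82,113),(690,165)))],[500,200,0])
    fit('ind',[(T,[(30,25,90),(30,-25,90),(-30,-25,90)],t2((113,228),(200,258),(163,360))),(S,[(30,25,90),(30,-25,90),(-30,-25,90)],s2((648,292),(572,268),(595,180)))],[500,350,0])
    for n,P in (('long',t1((590,200),(597,492))),('short',t1((150,270),(135,442)))):
        print(n,[at(T,p,26).round(1) for p in P])
    for n,P in (('long',s1((205,118),(140,365))),('short',s1((620,175),(590,318)))):
        print(n,'scene',[at(S,p,24).round(1) for p in P])
E
python3 fit.py
```

```text
A(far) [ 6.25657e+02 -2.19180e+02  1.57000e-01] rms px 0.34 max 0.6
A both [ 6.24243e+02 -2.17850e+02  1.61000e-01] rms px 0.59 max 1.1
B both [ 5.42704e+02 -2.14065e+02 -1.39000e-01] rms px 0.86 max 2.0
Big [ 472.393 -230.192   -6.106] rms px 1.2 max 2.7
stop [ 5.23131e+02  6.03020e+01 -2.90000e-02] rms px 0.49 max 0.9
plate [ 5.55005e+02  1.96691e+02 -4.10000e-02] rms px 0.93 max 2.1
ind [ 5.18108e+02  3.31398e+02 -3.11000e-01] rms px 0.81 max 1.7
long [array([ 625.4, -339.1,   26. ]), array([ 473.1, -339.6,   26. ])]
short [array([ 582.2, -111.8,   26. ]), array([ 492.6, -104.8,   26. ])]
long scene [array([ 469.4, -337.5,   24. ]), array([ 620.1, -336.5,   24. ])]
short scene [array([ 489.9, -103.2,   24. ]), array([ 577. , -107.6,   24. ])]
```

```bash
cat > ov.py <<'E'
from h import *
def box(p,a,b,z0,z1):
    c,s=np.cos(p[2]),np.sin(p[2]); V=[(x,y,z) for z in (z0,z1) for x,y in ((a,b),(a,-b),(-a,-b),(-a,b))]
    W=np.array([(p[0]+c*x-s*y,p[1]+s*x+c*y,z) for x,y,z in V]); E=[(0,1),(1,2),(2,3),(3,0),(4,5),(5,6),(6,7),(7,4),(0,4),(1,5),(2,6),(3,7)]
    return [(W[i],W[j]) for i,j in E]
def loc(p,M):
    c,s=np.cos(p[2]),np.sin(p[2]); return [np.array([p[0]+c*x-s*y,p[1]+s*x+c*y,z]) for x,y,z in M]
def draw(tag,segs,win,f,out):
    cam=load(tag); x0,y0,x1,y1=win
    im=cv2.resize(cv2.imread(f'pics/{tag}.png')[y0:y1,x0:x1],None,fx=f,fy=f,interpolation=cv2.INTER_CUBIC)
    for i,(a,b) in enumerate(segs):
        q=(proj(cam,[a,b])-[x0,y0]+.5)*f-.5
        cv2.line(im,tuple(map(int,q[0].round())),tuple(map(int,q[1].round())),(0,255,255),1)
    cv2.imwrite(f'pics/{out}.png',im)
def ind(p,z=50):
    s=box(p,30,25,z,z+40)+box(p,7,7,z+40,z+150)
    L=loc(p,[(0,0,z+99),(-75,0,z+99),(-75,0,z+62)]); return s+[(L[0],L[1]),(L[1],L[2])]
E
python3 - <<'E'
from ov import *
m=box((624.5,-218,.16),20,23,4,44)+box((543,-214,-.139),20,23,4,44)+box((472.4,-230.2,.177),25,32,4,60)+box((548,-338.5,0),75,12.5,4,29)
i=ind((518,331.4,-.311))+box((523.1,60.3,-.029),37.5,12.5,50,100)
draw('top0',m,(275,130,380,220),7,'o1');draw('top0',i,(145,130,270,215),6,'o2')
a=cv2.imread('pics/o1.png');b=cv2.imread('pics/o2.png');cv2.imwrite('pics/o12.png',cv2.resize(np.hstack([cv2.resize(a,(595,510)),b]),None,fx=.59,fy=.59,interpolation=cv2.INTER_AREA))
draw('scene0',m,(95,180,235,285),5.5,'o3');draw('scene0',i,(235,170,385,290),5,'o4')
E
```

```text
(no output)
```

View pics/o1.png

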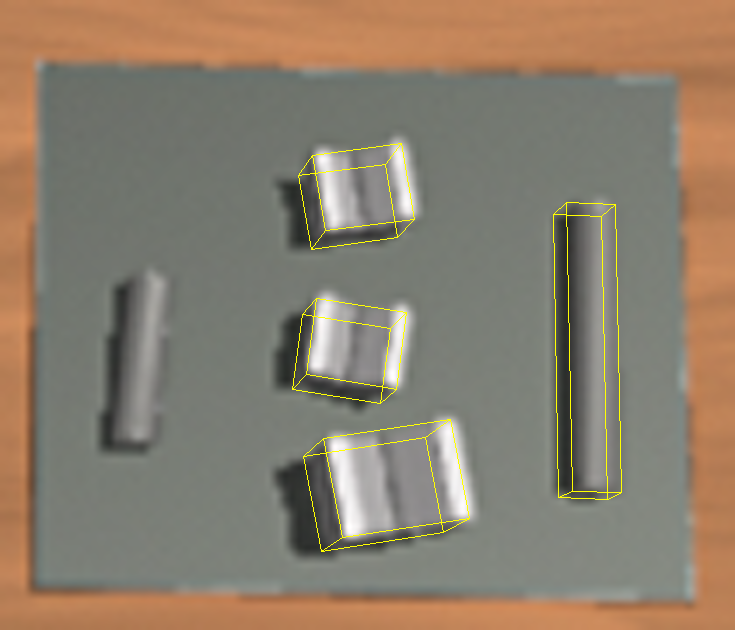

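View pics/o2.png

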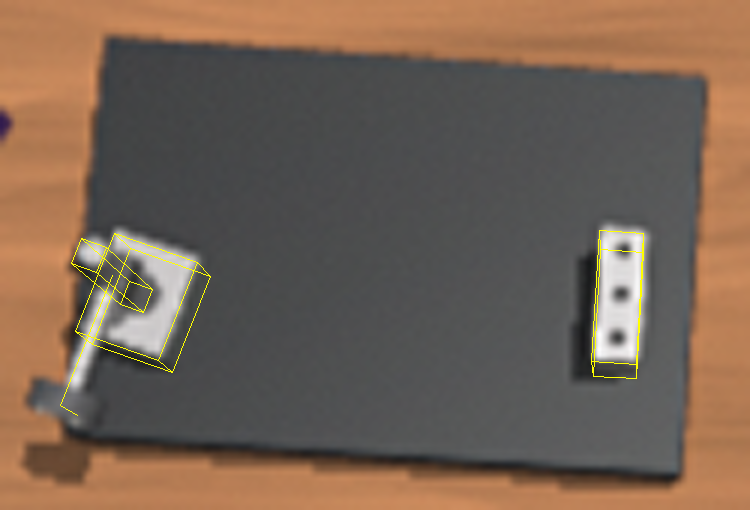

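View pics/o4.png

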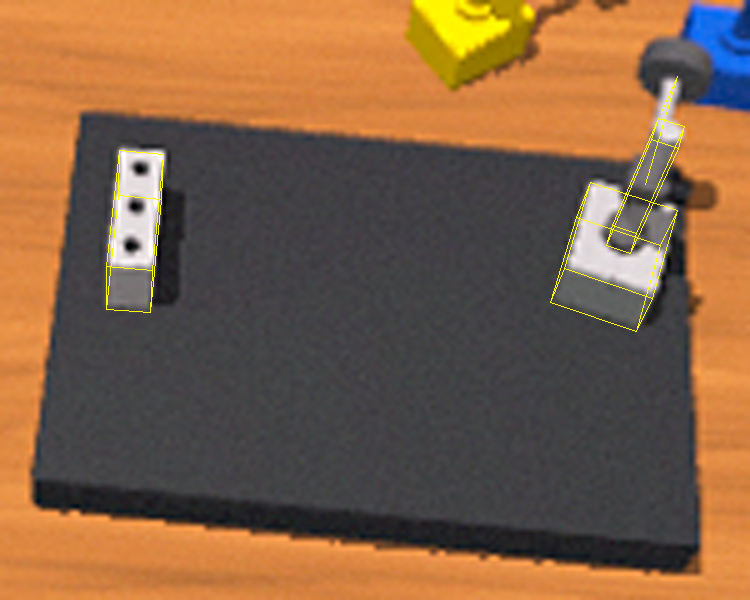

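View pics/o3.png

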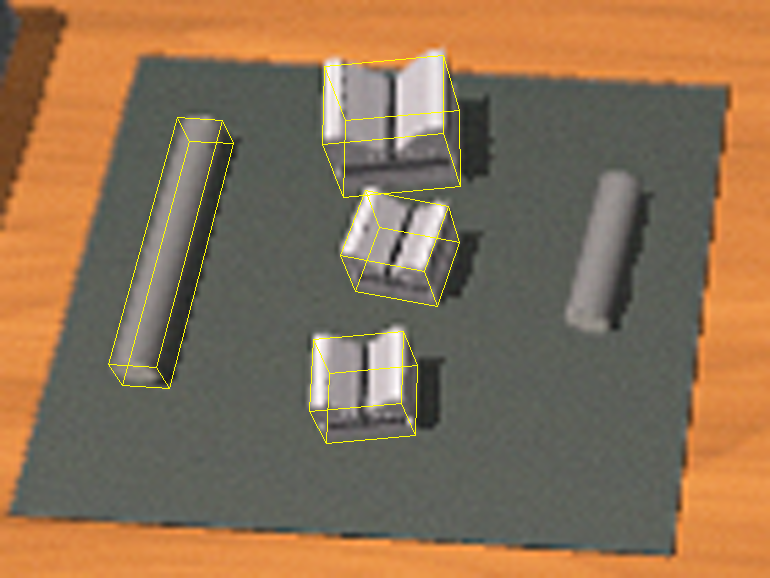

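```bash
cat > plan.py <<'E'
import sys
from h import *
from scipy.spatial.transform import Rotation as Ro
def plan(x,y,z,jaw=None):
    s=ctrl.sense(); q=s['ee_rot']; R=Ro.from_quat([q[1],q[2],q[3],q[0]]).as_matrix(); p=np.array(s['eef_pos'])
    cur=np.arctan2(R[1,1],R[0,1])
    d=R.T@(np.array([x,y,z])-p)
    print('t',s['time_s'],'pos',p.round(1),'jaw',round(cur,3),'toolx',R[:,0].round(4),'j',np.round(s['joints'],2),'F',np.round(s['force'],1),'g',round(s['grip_width'],3))
    print('shift tool mm',d.round(1))
    if jaw is not None:
        e=(jaw-cur+np.pi/2)%np.pi-np.pi/2
        # full corrective rotation vector to exact down with that jaw heading
        a=cur+e; Rt=np.column_stack([[0,0,-1],[np.cos(a),np.sin(a),0],np.cross([0,0,-1],[np.cos(a),np.sin(a),0])])
        print('turn rotvec',Ro.from_matrix(R.T@Rt).as_rotvec().round(4),'alt about x', round(-(e-np.sign(e)*np.pi),3))
if __name__=='__main__': plan(*map(float,sys.argv[1:]))
E
python3 plan.py 624.5 -218 240 1.731
```

```text
t 0.1 pos [142.4 505.1 238.8] jaw 1.296 toolx [-6.0e-04 -1.1e-03 -1.0e+00] j [ 1.07  0.31  1.5  -0.    1.33 -0.22] F [ 0.5  0.1 -0.7] g 1.002
shift tool mm [  -0.7 -565.1  660.3]
turn rotvec [-0.435  -0.0005  0.0011] alt about x 2.707
```

```bash
python3 -m jog '[[[0,-0.04,0.047,0,0,0],[0,-0.04,0.047,0,0,0],[0,-0.04,0.047,0,0,0],[0,-0.04,0.047,0,0,0],[0,-0.04,0.047,0,0,0],[0,-0.04,0.047,0,0,0],[0,-0.04,0.047,0,0,0],[0,-0.04,0.047,0,0,0],[0,-0.04,0.047,0,0,0],[0,-0.04,0.047,0,0,0],[0,-0.04,0.047,0,0,0],[0,-0.04,0.047,0,0,0]]]' 0 60
python3 plan.py 624.5 -218 120 1.731
```

```text
time_s: 1.6
eef_pos: [555.8, -111.6, 239.0]
ee_rot: [0.7, 0.097, 0.701, -0.097]
force: [-0.2, 0.8, 0.8]
grip_width: 1.0
t 1.6 pos [ 555.8 -111.6  239. ] jaw 1.296 toolx [-4.e-04  3.e-04 -1.e+00] j [-0.4   0.41  1.37  0.    1.37 -1.7 ] F [-0.2  0.8  0.8] g 1.0
shift tool mm [118.9 -83.8  95.1]
turn rotvec [-4.354e-01 -4.000e-04 -3.000e-04] alt about x 2.706
```

```bash
python3 -m jog '[[[0.03,-0.028,0.0317,0,0,0],[0.03,-0.028,0.0317,0,0,0],[0.03,-0.028,0.0317,0,0,0],[0,0,0,-0.145,0,0],[0,0,0,-0.145,0,0],[0,0,0,-0.145,0,0],[0,0,0,0,0,0],[0,0,0,0,0,0]]]'
python3 plan.py 624.5 -218 20 1.731; python3 -c "
from h import *
cap('top','top1');cap('scene','scene1')
big('top1',275,110,380,220,7,'t3');big('scene1',95,150,235,285,5,'s3')"
```

```text
time_s: 2.6
eef_pos: [623.7, -216.3, 149.1]
ee_rot: [0.705, -0.056, 0.705, 0.056]
force: [0.3, 0.6, -0.0]
grip_width: 0.998
t 2.6 pos [ 623.7 -216.3  149.1] jaw 1.728 toolx [-4.e-04  2.e-04 -1.e+00] j [-0.51  0.69  1.16 -0.    1.3  -2.24] F [ 0.3  0.6 -0. ] g 0.998
shift tool mm [129.1  -1.8   0.6]
turn rotvec [-0.0028 -0.0004 -0.0002] alt about x 3.139
```

View pics/s3.png

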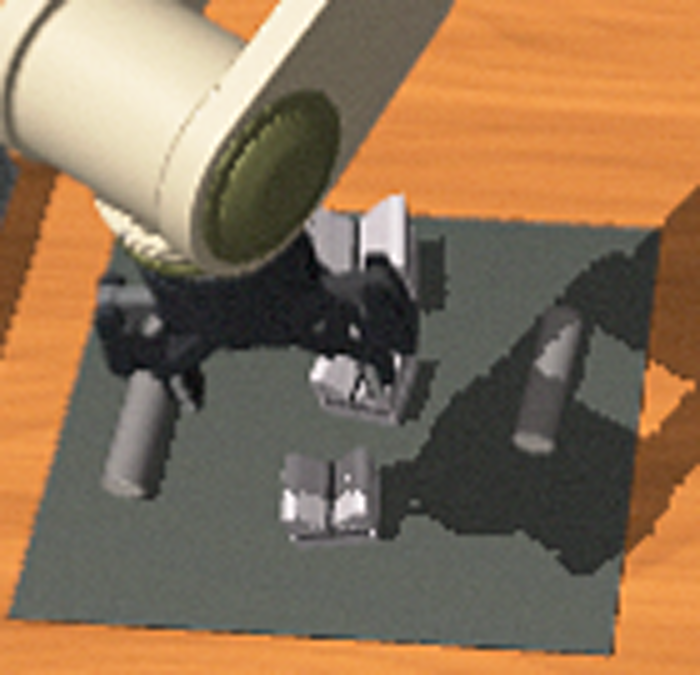

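The open gripper hangs over the far small block at (330,500) in the crop, so I'll descend.

```bash
python3 -m jog '[[[0.04,-0.0018,0.0006,0,0,0],[0.04,0,0,0,0,0],[0.03,0,0,0,0,0],[0.015,0,0,0,0,0],[0.004,0,0,0,0,0],[0,0,0,0,0,0]]]'
python3 plan.py 624.5 -218 20 1.731
```

```text
time_s: 3.45
eef_pos: [625.2, -218.3, 21.3]
ee_rot: [0.705, -0.057, 0.704, 0.056]
force: [0.5, 0.4, 1.2]
grip_width: 0.999
t 3.45 pos [ 625.2 -218.3   21.3] jaw 1.731 toolx [ 1.4e-03 -8.0e-04 -1.0e+00] j [-0.51  0.83  1.25 -0.    1.06 -2.24] F [0.5 0.4 1.2] g 0.999
shift tool mm [ 1.3  0.4 -0.6]
turn rotvec [-0.0002  0.0012  0.001 ] alt about x 3.141
```

```bash
python3 -m jog '[[[0.001,0,0,0,0,0],[0,0,0,0,0,0],[0,0,0,0,0,0],[0,0,0,0,0,0],[0,0,0,0,0,0],[0,0,0,0,0,0],[0,0,0,0,0,0],[0,0,0,0,0,0]]]' 255 60
python3 -m jog '[[[-0.01,0,0,0,0,0],[-0.03,0,0,0,0,0],[-0.05,0,0,0,0,0],[-0.06,0,0,0,0,0],[0,0,0,0,0,0]]]'
```

```text
time_s: 4.45
eef_pos: [625.0, -218.3, 20.1]
ee_rot: [0.705, -0.057, 0.704, 0.056]
force: [-0.8, -0.4, 6.0]
grip_width: 0.53
time_s: 5.08
eef_pos: [626.1, -218.7, 174.5]
ee_rot: [0.707, -0.058, 0.702, 0.055]
force: [0.1, -1.0, -5.7]
grip_width: 0.528
```

```bash
python3 plan.py 524.5 108.3 165 -0.03
```

```text
t 5.075 pos [ 626.1 -218.7  174.5] jaw 1.731 toolx [ 0.0076 -0.0042 -1.    ] j [-0.51  0.67  1.12  0.    1.34 -2.24] F [ 0.1 -1.  -5.7] g 0.528
shift tool mm [  7.3 339.  -48.2]
turn rotvec [-1.3804  0.002   0.0092] alt about x 1.761
```

```bash
python3 -c "
from h import *
cap('scene','scene2');big('scene2',60,100,260,285,4,'s4')"
```

```text
(no output)
```

View pics/s4.png

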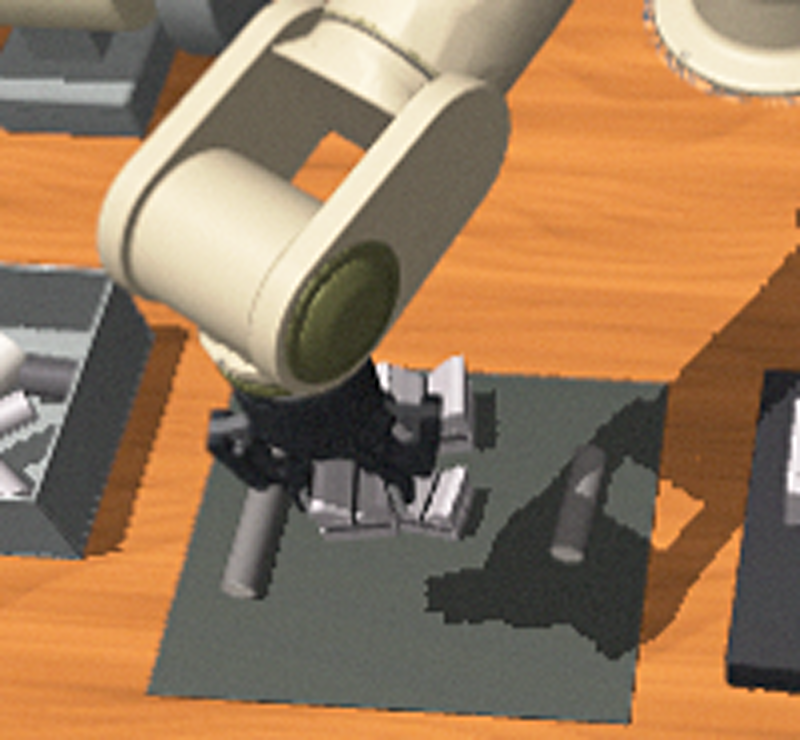

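The block hangs level in the jaws at (350,490) in the crop. Now I'll travel to the near spot by the stop.

```bash
python3 -m jog '[[[0,0.0565,-0.008,0,0,0],[0,0.0565,-0.008,0,0,0],[0,0.0565,-0.008,0,0,0],[0,0.0565,-0.008,0,0,0],[0,0.0565,-0.008,0,0,0],[0,0.0565,-0.008,0,0,0],[0,0,0,0.176,0,0],[0,0,0,0.176,0,0],[0,0,0,0.176,0,0],[0,0,0,0.176,0,0],[0,0,0,0.176,0,0],[0,0,0,0.176,0,0]]]'
python3 -m jog '[[[0,0,0,0.176,0,0],[0,0,0,0.176,0,0],[0,0,0,0.176,0,0],[0,0,0,0.176,0,0],[0,0,0,0,0,0],[0,0,0,0,0,0]]]'
python3 plan.py 524.5 108.3 66.5 -0.03
```

```text
time_s: 6.62
eef_pos: [521.9, 109.0, 166.9]
ee_rot: [0.635, 0.307, 0.638, -0.309]
force: [0.6, -0.4, -5.2]
grip_width: 0.531
time_s: 7.38
eef_pos: [522.7, 109.0, 168.2]
ee_rot: [-0.493, -0.506, -0.494, 0.507]
force: [-0.1, 0.0, -4.5]
grip_width: 0.528
t 7.375 pos [522.7 109.  168.2] jaw -0.026 toolx [-0.0022  0.     -1.    ] j [-0.01  0.4   1.57  0.    1.17  0.01] F [-0.1  0.  -4.5] g 0.528
shift tool mm [101.7   2.1   0.6]
turn rotvec [0.0044 0.     0.0022] alt about x -3.137
```

```bash
python3 -m jog '[[[0.04,0.002,0.0006,0.004,0,0.002],[0.035,0,0,0,0,0],[0.015,0,0,0,0,0],[0.005,0,0,0,0,0],[0,0,0,0,0,0],[0,0,0,0,0,0]]]'
python3 plan.py 524.5 108.3 66.5 -0.03; python3 -c "
from h import *
cap('scene','scene3');big('scene3',220,140,370,285,5,'s5')"
```

```text
time_s: 8.12
eef_pos: [525.9, 108.3, 75.4]
ee_rot: [0.493, 0.509, 0.491, -0.507]
force: [0.3, -0.5, -4.7]
grip_width: 0.531
t 8.125 pos [525.9 108.3  75.4] jaw -0.033 toolx [ 4.e-03 -1.e-04 -1.e+00] j [-0.02  0.52  1.66 -0.    0.96  0.02] F [ 0.3 -0.5 -4.7] g 0.531
shift tool mm [ 8.9 -1.4  0. ]
turn rotvec [-0.0027 -0.     -0.004 ] alt about x 3.139
```

View pics/s5.png

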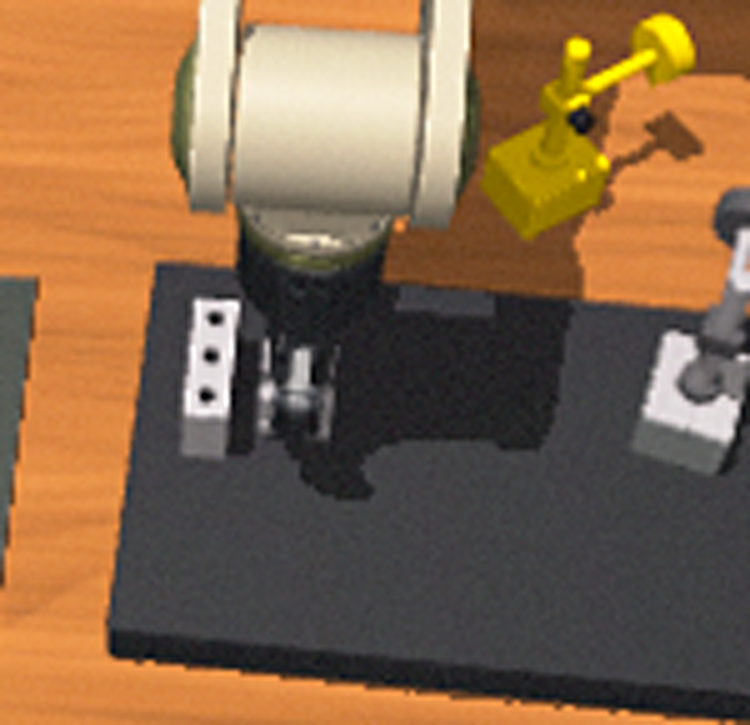

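The block (295,390) sits clear of the stop (210,380). I'll lower it to contact.

```bash
python3 -m jog '[[[0.005,-0.001,0,0,0,0],[0.003,0,0,0,0,0],[0.001,0,0,0,0,0],[0,0,0,0,0,0]]]'
```

```text
time_s: 8.68
eef_pos: [524.2, 108.3, 66.1]
ee_rot: [0.492, 0.509, 0.491, -0.508]
force: [-4.6, -0.6, 5.4]
grip_width: 0.528
```

```bash
python3 -m jog '[[[0,0,0,0,0,0],[0,0,0,0,0,0],[0,0,0,0,0,0],[0,0,0,0,0,0],[0,0,0,0,0,0]]]' 0
python3 -m jog '[[[-0.03,0,0,0,0,0],[-0.05,0,0,0,0,0],[-0.05,0,0,0,0,0],[0,0,0,-0.18,0,0],[0,0,0,-0.18,0,0],[0,0,0,-0.18,0,0],[0,0,0,-0.18,0,0],[0,0,0,-0.18,0,0],[0,0,0,-0.18,0,0],[0,0,0,-0.18,0,0],[0,0,0,-0.18,0,0],[0,0,0,-0.02,0,0]]]'
python3 plan.py 543 -214 170 1.432; python3 -c "
from h import *
cap('scene','scene4');big('scene4',220,140,370,285,5,'s6')"
```

```text
time_s: 9.3
eef_pos: [524.3, 108.3, 65.3]
ee_rot: [0.492, 0.509, 0.491, -0.508]
force: [0.5, 0.7, 0.6]
grip_width: 1.001
time_s: 10.8
eef_pos: [524.0, 108.3, 195.3]
ee_rot: [0.706, 0.051, 0.705, -0.051]
force: [-0.2, 0.7, 0.4]
grip_width: 1.001
t 10.8 pos [524.  108.3 195.3] jaw 1.426 toolx [ 1.9e-03 -1.0e-04 -1.0e+00] j [-0.02  0.37  1.53 -0.    1.23 -1.44] F [-0.2  0.7  0.4] g 1.001
shift tool mm [  25.3 -316.2   65.1]
turn rotvec [-0.0055  0.0019 -0.0002] alt about x 3.136
```

View pics/s6.png

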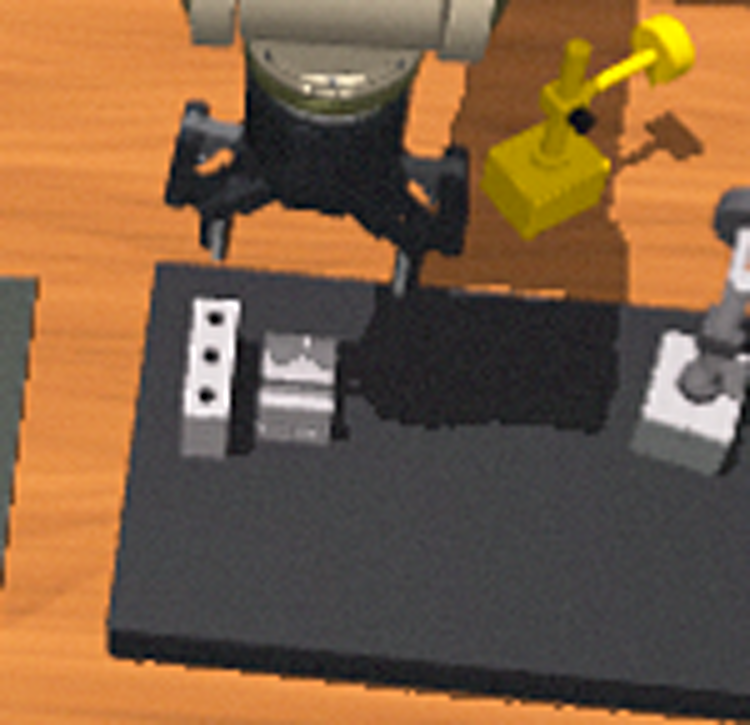

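Block A stands square and centred beside the stop, at (297,388). Next is block B.

```bash
python3 -m jog '[[[0,-0.0527,0.0108,0,0,0],[0,-0.0527,0.0108,0,0,0],[0,-0.0527,0.0108,0,0,0],[0,-0.0527,0.0108,0,0,0],[0,-0.0527,0.0108,0,0,0],[0.02,-0.0527,0.0111,-0.005,0,0],[0.05,0,0,0,0,0],[0.03,0,0,0,0,0],[0,0,0,0,0,0]]]'
python3 plan.py 543 -214 20 1.432;  python3 -c "
from h import *
cap('scene','scene5');big('scene5',95,150,235,285,5,'s7')"
```

```text
time_s: 11.98
eef_pos: [542.4, -213.5, 93.6]
ee_rot: [0.705, 0.051, 0.706, -0.049]
force: [0.7, 0.1, 0.4]
grip_width: 1.001
t 11.975 pos [ 542.4 -213.5   93.6] jaw 1.429 toolx [-0.0016  0.0023 -1.    ] j [-0.58  0.59  1.49  0.    1.07 -2.01] F [0.7 0.1 0.4] g 1.001
shift tool mm [73.6 -0.6  0.8]
turn rotvec [-0.0027 -0.0019 -0.0021] alt about x 3.139
```

View pics/s7.png

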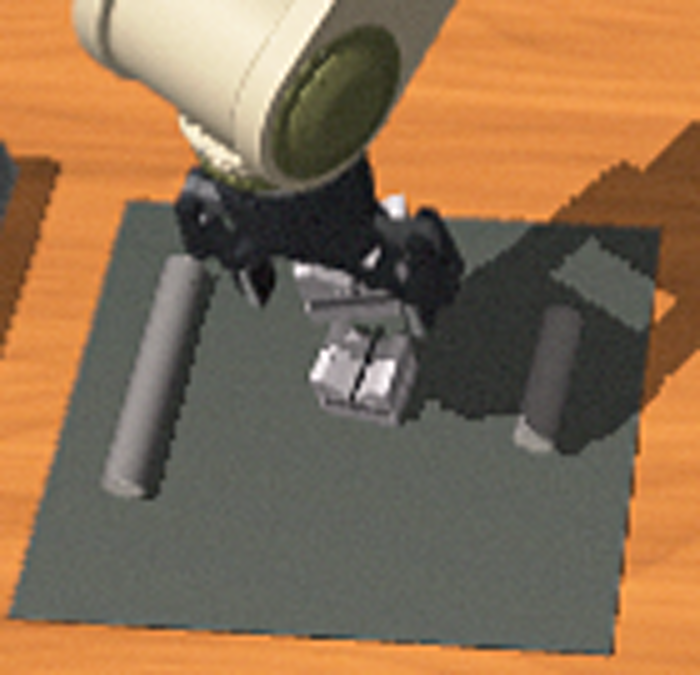

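The gripper straddles the middle block (365,375) and clears the big one. I'll go down and grip.

```bash
python3 -m jog '[[[0.03,-0.0006,0.0008,-0.002,0,0],[0.025,0,0,0,0,0],[0.013,0,0,0,0,0],[0.005,0,0,0,0,0],[0,0,0,0,0,0]]]'
python3 -m jog '[[[0,0,0,0,0,0],[0,0,0,0,0,0],[0,0,0,0,0,0],[0,0,0,0,0,0],[0,0,0,0,0,0],[0,0,0,0,0,0]]]' 255 60
python3 -m jog '[[[-0.01,0,0,0,0,0],[-0.03,0,0,0,0,0],[-0.05,0,0,0,0,0],[-0.06,0,0,0,0,0],[0,0,0,0,0,0]]]'
python3 plan.py 527.1 198.2 165 -0.03
```

```text
time_s: 12.65
eef_pos: [544.7, -214.9, 23.2]
ee_rot: [0.707, 0.048, 0.704, -0.049]
force: [0.5, 0.3, 0.0]
grip_width: 1.0
time_s: 13.4
eef_pos: [544.6, -214.9, 23.1]
ee_rot: [0.707, 0.048, 0.704, -0.049]
force: [-0.2, 0.9, 5.8]
grip_width: 0.526
time_s: 14.02
eef_pos: [545.4, -215.5, 177.1]
ee_rot: [0.709, 0.047, 0.702, -0.05]
force: [-0.5, -0.2, -4.1]
grip_width: 0.527
t 14.025 pos [ 545.4 -215.5  177.1] jaw 1.434 toolx [ 0.0092 -0.0047 -0.9999] j [-0.58  0.49  1.4   0.    1.24 -2.01] F [-0.5 -0.2 -4.1] g 0.527
shift tool mm [ 10.  407.4 -74.5]
turn rotvec [ 1.4642  0.0104 -0.0043] alt about x -1.677
```

```bash
python3 -m jog '[[[0,0.0582,-0.0106,0,0,0],[0,0.0582,-0.0106,0,0,0],[0,0.0582,-0.0106,0,0,0],[0,0.0582,-0.0106,0,0,0],[0,0.0582,-0.0106,0,0,0],[0,0.0582,-0.0106,0,0,0],[0,0.0582,-0.0106,0,0,0],[0,0,0,0.183,0,0],[0,0,0,0.183,0,0],[0,0,0,0.183,0,0],[0,0,0,0.183,0,0],[0,0,0,0.183,0,0]]]'
python3 -m jog '[[[0,0,0,0.183,0,0],[0,0,0,0.183,0,0],[0,0,0,0.183,0,0],[0,0,0,0,0,0],[0,0,0,0,0,0]]]'
python3 plan.py 527.1 198.2 69.5 -0.03
```

```text
time_s: 15.52
eef_pos: [525.1, 198.9, 170.6]
ee_rot: [0.61, 0.356, 0.611, -0.357]
force: [-0.4, 0.1, -4.3]
grip_width: 0.526
time_s: 16.15
eef_pos: [525.6, 199.0, 171.6]
ee_rot: [0.494, 0.507, 0.493, -0.507]
force: [-0.6, 0.1, -3.9]
grip_width: 0.526
t 16.15 pos [525.6 199.  171.6] jaw -0.026 toolx [ 5.e-04 -3.e-04 -1.e+00] j [ 0.15  0.45  1.48 -0.    1.21  0.18] F [-0.6  0.1 -3.9] g 0.526
shift tool mm [102.1   1.4   0.7]
turn rotvec [ 0.0036  0.0003 -0.0006] alt about x -3.138
```

```bash
python3 -m jog '[[[0.04,0.001,0.0006,0.0036,0,0],[0.035,0,0,0,0,0],[0.015,0,0,0,0,0],[0.005,0,0,0,0,0],[0,0,0,0,0,0],[0,0,0,0,0,0]]]'
python3 plan.py 527.1 198.2 69.1 -0.03
```

```text
time_s: 16.9
eef_pos: [527.8, 198.5, 78.4]
ee_rot: [0.493, 0.509, 0.491, -0.507]
force: [0.0, 0.4, -3.7]
grip_width: 0.525
t 16.9 pos [527.8 198.5  78.4] jaw -0.033 toolx [ 4.e-03  2.e-04 -1.e+00] j [ 0.15  0.57  1.57 -0.    1.    0.19] F [ 0.   0.4 -3.7] g 0.525
shift tool mm [ 9.3 -0.7  0.4]
turn rotvec [-0.0033 -0.0004 -0.004 ] alt about x 3.138
```

```bash
python3 -m jog '[[[0.005,0,0,0,0,0],[0.003,0,0,0,0,0],[0.0015,0,0,0,0,0],[0,0,0,0,0,0]]]'
```

```text
time_s: 17.4
eef_pos: [527.2, 198.5, 69.1]
ee_rot: [0.492, 0.509, 0.491, -0.508]
force: [-6.0, -0.7, 10.2]
grip_width: 0.528
```

```bash
python3 -m jog '[[[0,0,0,0,0,0],[0,0,0,0,0,0],[0,0,0,0,0,0],[0,0,0,0,0,0],[0,0,0,0,0,0]]]' 0
python3 -m jog '[[[-0.03,0,0,0,0,0],[-0.05,0,0,0,0,0],[-0.05,0,0,0,0,0],[0,0,0,-0.178,0,0],[0,0,0,-0.178,0,0],[0,0,0,-0.178,0,0],[0,0,0,-0.178,0,0],[0,0,0,-0.178,0,0],[0,0,0,-0.178,0,0],[0,0,0,-0.178,0,0],[0,0,0,-0.178,0,0],[0,0,0,-0.18,0,0]]]'
python3 plan.py 547 -338.5 150 1.571; python3 -c "
from h import *
cap('scene','scene6');big('scene6',220,140,370,285,5,'s8')"
```

```text
time_s: 18.02
eef_pos: [527.2, 198.4, 67.8]
ee_rot: [0.492, 0.509, 0.491, -0.508]
force: [-0.7, 1.4, 0.2]
grip_width: 0.999
time_s: 19.52
eef_pos: [526.9, 198.4, 197.7]
ee_rot: [0.708, -0.002, 0.706, 0.002]
force: [0.1, -0.9, -0.3]
grip_width: 0.995
t 19.525 pos [526.9 198.4 197.7] jaw 1.576 toolx [ 1.8e-03 -1.0e-04 -1.0e+00] j [ 0.15  0.43  1.44 -0.    1.27 -1.42] F [ 0.1 -0.9 -0.3] g 0.995
shift tool mm [  47.8 -537.    17.1]
turn rotvec [0.0052 0.0018 0.0001] alt about x -3.136
```

View pics/s8.png

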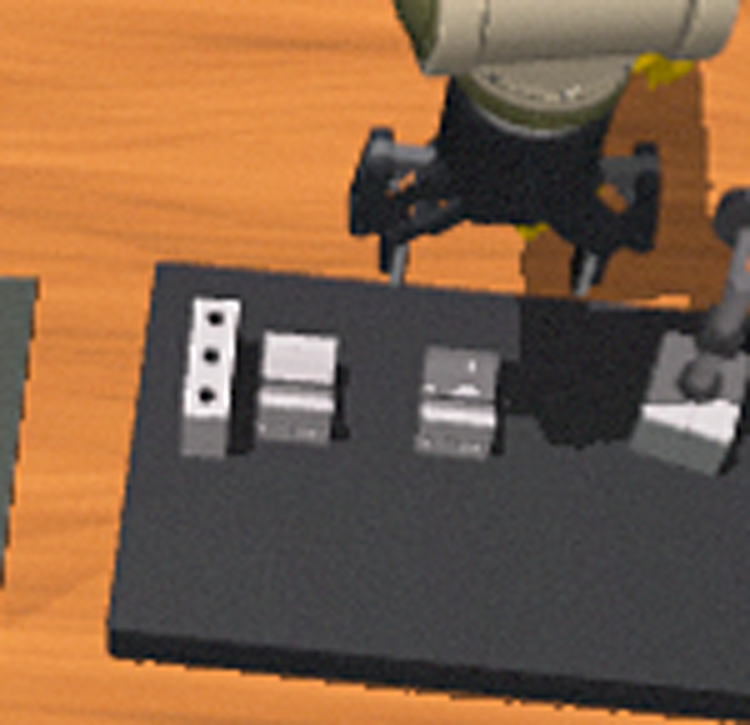

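Both blocks stand in line with the stop, at (297,388) and (458,402). Next I'll go to the long bar.

```bash
python3 -m jog '[[[0,-0.0597,0.0019,0,0,0],[0,-0.0597,0.0019,0,0,0],[0,-0.0597,0.0019,0,0,0],[0,-0.0597,0.0019,0,0,0],[0,-0.0597,0.0019,0,0,0],[0,-0.0597,0.0019,0,0,0],[0,-0.0597,0.0019,0,0,0],[0.03,-0.0495,0.0019,0,0,0],[0.04,-0.0597,0.0019,0,0,0],[0.02,0,0,0,0,0],[0,0,0,0,0,0]]]'
python3 plan.py 547 -338.5 15 1.571; python3 -c "
from h import *
cap('scene','scene7');big('scene7',75,150,215,285,5,'s9');cap('top','top7');big('top7',275,110,395,220,6,'t9')"
```

```text
time_s: 20.95
eef_pos: [543.0, -320.7, 111.5]
ee_rot: [0.707, 0.002, 0.707, -0.0]
force: [0.6, 0.7, 0.2]
grip_width: 1.002
t 20.95 pos [ 543.  -320.7  111.5] jaw 1.568 toolx [-6.0e-04  2.3e-03 -1.0e+00] j [-0.72  0.66  1.31  0.    1.18 -2.29] F [0.6 0.7 0.2] g 1.002
shift tool mm [ 96.4 -18.    4.1]
turn rotvec [-0.0034 -0.0006 -0.0023] alt about x 3.138
```

View pics/s9.png

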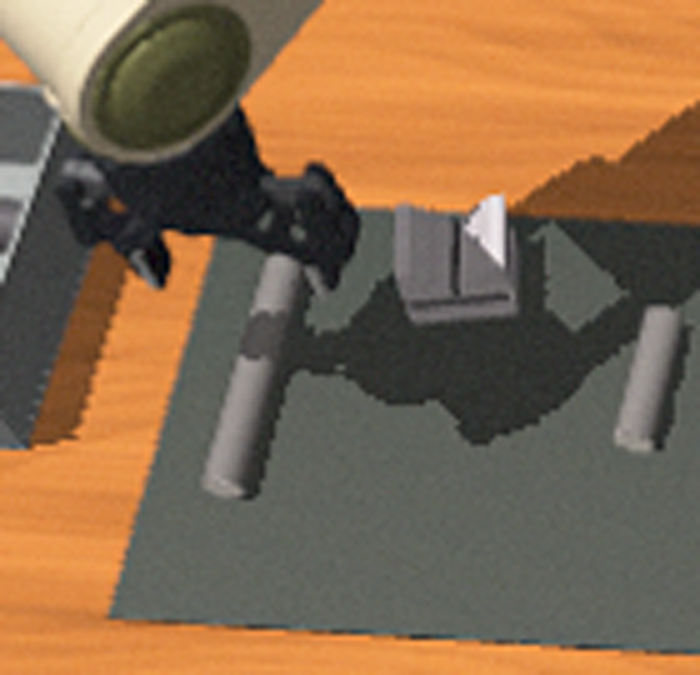

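View pics/t9.png

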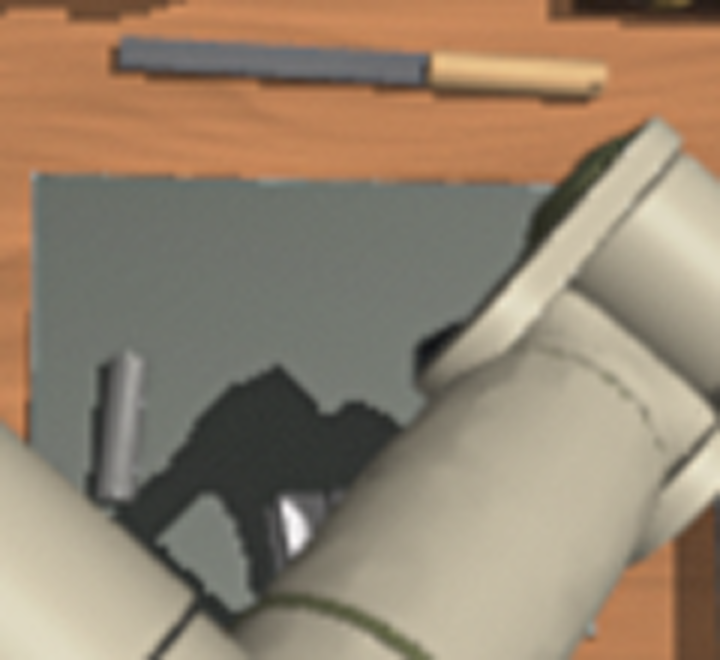

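The bar, its ends at about (285,262) and (230,490) in the crop, is unmoved and still along x. I'll align and descend.

```bash
python3 -m jog '[[[0,-0.018,0.004,-0.003,0,0],[0.04,0,0,0,0,0],[0.03,0,0,0,0,0],[0.015,0,0,0,0,0],[0.007,0,0,0,0,0],[0,0,0,0,0,0]]]'
python3 plan.py 547 -338.5 16 1.571
```

```text
time_s: 21.8
eef_pos: [548.4, -339.0, 22.0]
ee_rot: [0.708, -0.001, 0.706, 0.001]
force: [0.4, 0.7, 0.8]
grip_width: 1.004
t 21.8 pos [ 548.4 -339.    22. ] jaw 1.574 toolx [ 2.9e-03 -9.0e-04 -1.0e+00] j [-0.74  0.8   1.32  0.    1.02 -2.31] F [0.4 0.7 0.8] g 1.004
shift tool mm [ 6.   0.5 -1.4]
turn rotvec [0.0026 0.0029 0.0009] alt about x -3.139
```

```bash
python3 -m jog '[[[0.005,0,-0.001,0,0,0],[0,0,0,0,0,0],[0,0,0,0,0,0]]]'
python3 -m jog '[[[0,0,0,0,0,0],[0,0,0,0,0,0],[0,0,0,0,0,0],[0,0,0,0,0,0],[0,0,0,0,0,0],[0,0,0,0,0,0],[0,0,0,0,0,0],[0,0,0,0,0,0],[0,0,0,0,0,0]]]' 255 80
```

```text
time_s: 22.18
eef_pos: [547.0, -339.0, 16.4]
ee_rot: [0.708, -0.001, 0.706, 0.001]
force: [0.4, 0.6, 0.6]
grip_width: 0.998
time_s: 23.3
eef_pos: [547.1, -339.3, 16.6]
ee_rot: [0.708, -0.001, 0.706, 0.001]
force: [-1.9, -2.3, 3.6]
grip_width: 0.262
```

```bash
python3 -m jog '[[[-0.01,0,0,0,0,0],[-0.03,0,0,0,0,0],[-0.05,0,0,0,0,0],[-0.06,0,0,0,0,0],[0,0,0,0,0,0],[0,0,0,0,0,0]]]'
python3 plan.py 525.8 154.3 165 -0.03; python3 -c "
from h import *
cap('scene','scene8');big('scene8',75,110,215,285,4,'s10')"
```

```text
time_s: 24.05
eef_pos: [545.8, -338.0, 163.8]
ee_rot: [0.707, 0.0, 0.708, 0.002]
force: [-0.2, -0.9, -6.7]
grip_width: 0.259
t 24.05 pos [ 545.8 -338.   163.8] jaw 1.574 toolx [-0.0013  0.0031 -1.    ] j [-0.74  0.63  1.21  0.    1.3  -2.31] F [-0.2 -0.9 -6.7] g 0.259
shift tool mm [ 3.000e-01  4.923e+02 -1.860e+01]
turn rotvec [-1.5381e+00  1.4000e-03 -3.5000e-03] alt about x 1.604
```

View pics/s10.png

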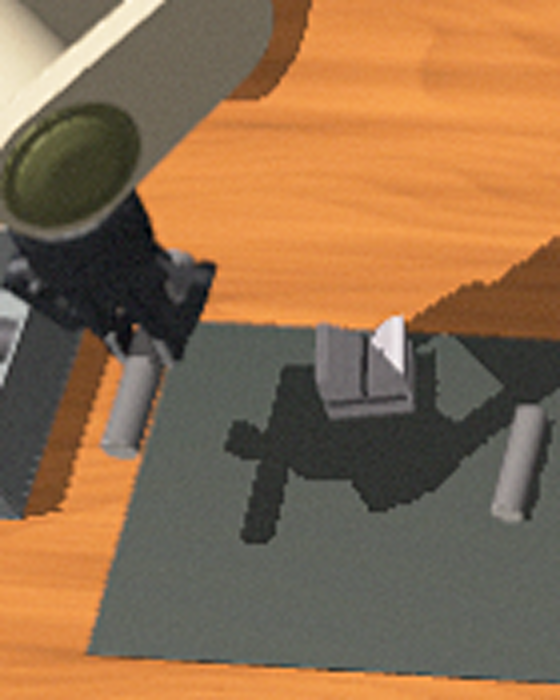

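```bash
python3 -m jog '[[[0,0.0615,-0.0023,0,0,0],[0,0.0615,-0.0023,0,0,0],[0,0.0615,-0.0023,0,0,0],[0,0.0615,-0.0023,0,0,0],[0,0.0615,-0.0023,0,0,0],[0,0.0615,-0.0023,0,0,0],[0,0.0615,-0.0023,0,0,0],[0,0.0615,-0.0023,0,0,0],[0,0,0,0.178,0,0],[0,0,0,0.178,0,0],[0,0,0,0.178,0,0],[0,0,0,0.178,0,0]]]'
python3 -m jog '[[[0,0,0,0.178,0,0],[0,0,0,0.178,0,0],[0,0,0,0.178,0,0],[0,0,0,0.178,0,0],[0,0,0,0.178,0,0],[0,0,0,0,0,0],[0,0,0,0,0,0]]]'
python3 plan.py 525.8 154.3 92 -0.03
```

```text
time_s: 25.6
eef_pos: [525.9, 153.1, 163.8]
ee_rot: [0.662, 0.247, 0.663, -0.248]
force: [0.6, -0.5, -6.4]
grip_width: 0.262
time_s: 26.48
eef_pos: [526.5, 153.0, 165.0]
ee_rot: [-0.494, -0.506, -0.494, 0.506]
force: [0.0, -0.1, -5.6]
grip_width: 0.259
t 26.475 pos [526.5 153.  165. ] jaw -0.025 toolx [-0.e+00 -2.e-04 -1.e+00] j [ 0.07  0.43  1.53 -0.    1.18  0.09] F [ 0.  -0.1 -5.6] g 0.259
shift tool mm [73.  -0.7 -1.3]
turn rotvec [0.0049 0.0002 0.    ] alt about x -3.137
```

```bash
python3 -m jog '[[[0.035,-0.002,-0.001,0.005,0,0],[0.015,0,0,0,0,0],[0,0,0,0,0,0],[0,0,0,0,0,0]]]'
python3 plan.py 525.8 154.3 92 -0.03; python3 - <<'E'
from ov import *
s=ctrl.sense()['eef_pos']; cap('scene','scene9'); cap('top','top9')
m=box((s[0],s[1],-.03),12.5,75,s[2]-12.5,s[2]+12.5)+box((523.1,60.3,-.029),37.5,12.5,50,100)+box((524.5,108.3,-.029),23,20,50,90)+box((527.1,198.2,-.029),23,20,50,90)
draw('scene9',m,(235,165,385,275),5,'o5');draw('top9',m,(145,130,270,215),6,'o6')
E
```

```text
time_s: 26.98
eef_pos: [525.7, 154.1, 117.1]
ee_rot: [0.493, 0.509, 0.491, -0.507]
force: [0.4, 1.3, -6.1]
grip_width: 0.256
t 26.975 pos [525.7 154.1 117.1] jaw -0.033 toolx [ 3.8e-03  1.0e-04 -1.0e+00] j [ 0.07  0.49  1.59 -0.    1.07  0.1 ] F [ 0.4  1.3 -6.1] g 0.256
shift tool mm [25.1 -0.  -0.2]
turn rotvec [-0.003  -0.0002 -0.0038] alt about x 3.139
```

View pics/o5.png

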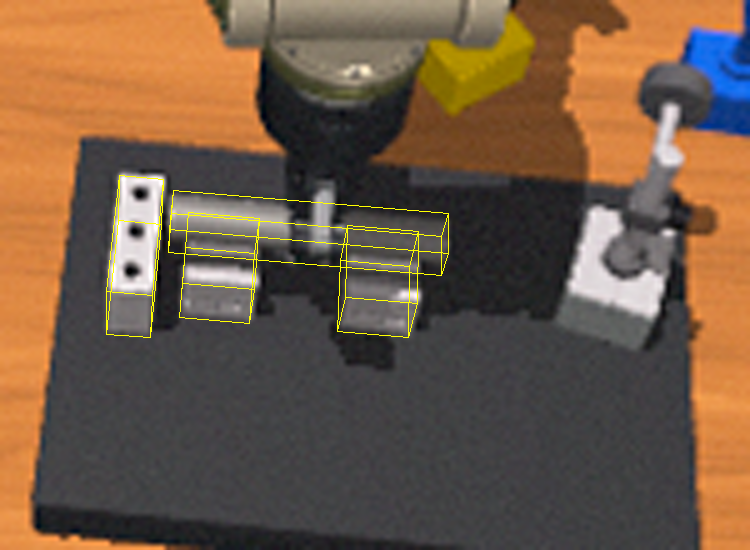

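The bar and both blocks match their predicted wireframes, with the bar from (170,220) to (447,240). I'll lower it into the vees.

```bash
python3 -m jog '[[[0.012,0,0,0.0,0,0],[0.008,0,0,0,0,0],[0.003,0,0,0,0,0],[0,0,0,0,0,0],[0,0,0,0,0,0]]]'
python3 plan.py 525.8 154.3 92 -0.03
```

```text
time_s: 27.7
eef_pos: [525.1, 154.1, 93.1]
ee_rot: [0.492, 0.509, 0.491, -0.508]
force: [0.3, 0.9, -7.4]
grip_width: 0.262
t 27.7 pos [525.1 154.1  93.1] jaw -0.034 toolx [ 0.002 -0.    -1.   ] j [ 0.07  0.52  1.61 -0.    1.01  0.11] F [ 0.3  0.9 -7.4] g 0.262
shift tool mm [ 1.1  0.7 -0.2]
turn rotvec [-0.0037 -0.     -0.002 ] alt about x 3.138
```

```bash
python3 -m jog '[[[0.001,0,0,0,0,0],[0.001,0,0,0,0,0],[0,0,0,0,0,0]]]'
```

```text
time_s: 28.08
eef_pos: [525.7, 154.1, 91.9]
ee_rot: [0.493, 0.509, 0.491, -0.507]
force: [-0.7, -1.4, 4.0]
grip_width: 0.258
```

```bash
python3 -m jog '[[[0,0,0,0,0,0],[0,0,0,0,0,0],[0,0,0,0,0,0],[0,0,0,0,0,0],[0,0,0,0,0,0],[0,0,0,0,0,0],[0,0,0,0,0,0]]]' 0
python3 -m jog '[[[-0.03,0,0,0,0,0],[-0.05,0,0,0,0,0],[-0.06,0,0,0,0,0],[-0.06,0,0,0,0,0],[-0.06,0,0,0,0,0],[0,0,0,0,0,0]]]'
python3 - <<'E'
from ov import *
cap('scene','scene10'); cap('top','top10')
m=box((525.7,154.1,-.03),12.5,75,91.7-12.5,91.7+12.5)+box((523.1,60.3,-.029),37.5,12.5,50,100)+box((524.5,108.3,-.029),23,20,50,90)+box((527.1,198.2,-.029),23,20,50,90)
draw('scene10',m,(235,165,385,275),5,'o7')
E
python3 plan.py 518 331 320 1.26
```

```text
time_s: 28.95
eef_pos: [525.1, 154.1, 91.0]
ee_rot: [0.492, 0.509, 0.491, -0.508]
force: [-0.1, 0.1, -0.1]
grip_width: 1.001
time_s: 29.7
eef_pos: [525.4, 154.3, 355.6]
ee_rot: [0.494, 0.511, 0.489, -0.505]
force: [0.5, -0.4, -0.9]
grip_width: 0.997
t 29.8 pos [524.5 154.1 350.7] jaw -0.034 toolx [ 1.9e-03 -1.0e-04 -1.0e+00] j [ 0.07  0.31  1.21 -0.    1.61  0.11] F [-0.1 -0.1 -0.3] g 1.002
shift tool mm [  30.6  -12.5 -176.6]
turn rotvec [-1.2936  0.0013 -0.0016] alt about x 1.848
```

View pics/o7.png

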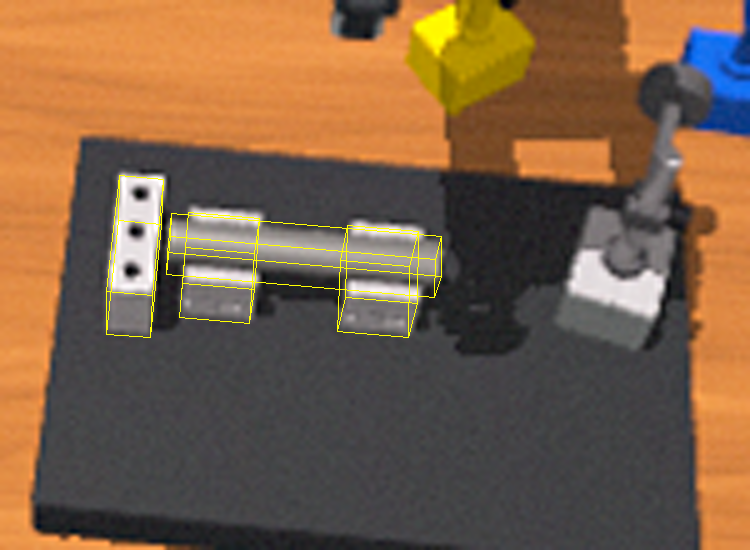

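The bar is seated in both vees and released, matching its wireframe from (168,245) to (440,265). Now the grey indicator: it is the only one on the plate at the end away from the stop, while yellow, blue and purple stand off the plate.

```bash
python3 -m jog '[[[0.015,-0.006,-0.059,0,0,0],[0.015,-0.006,-0.059,0,0,0],[0,0,-0.0586,0,0,0],[0,0,0,-0.185,0,0],[0,0,0,-0.185,0,0],[0,0,0,-0.185,0,0],[0,0,0,-0.185,0,0],[0,0,0,-0.185,0,0],[0,0,0,-0.185,0,0],[0,0,0,-0.184,0,0],[0,0,0,0,0,0]]]'
python3 plan.py 518 331.2 240 1.26; python3 - <<'E'
from ov import *
cap('scene','scene11');big('scene11',300,130,420,245,6,'s11')
cap('top','top11');big('top11',130,130,270,215,5,'t11')
E
```

```text
time_s: 31.18
eef_pos: [518.3, 330.9, 319.3]
ee_rot: [0.698, 0.109, 0.699, -0.11]
force: [-0.4, 0.0, -0.0]
grip_width: 1.001
t 31.175 pos [518.3 330.9 319.3] jaw 1.259 toolx [-7.0e-04 -1.2e-03 -1.0e+00] j [ 0.38  0.49  1.04 -0.    1.61 -0.88] F [-0.4  0.  -0. ] g 1.001
shift tool mm [79.3  0.3 -0.4]
turn rotvec [-0.0013 -0.0003  0.0013] alt about x 3.14
```

View pics/s11.png

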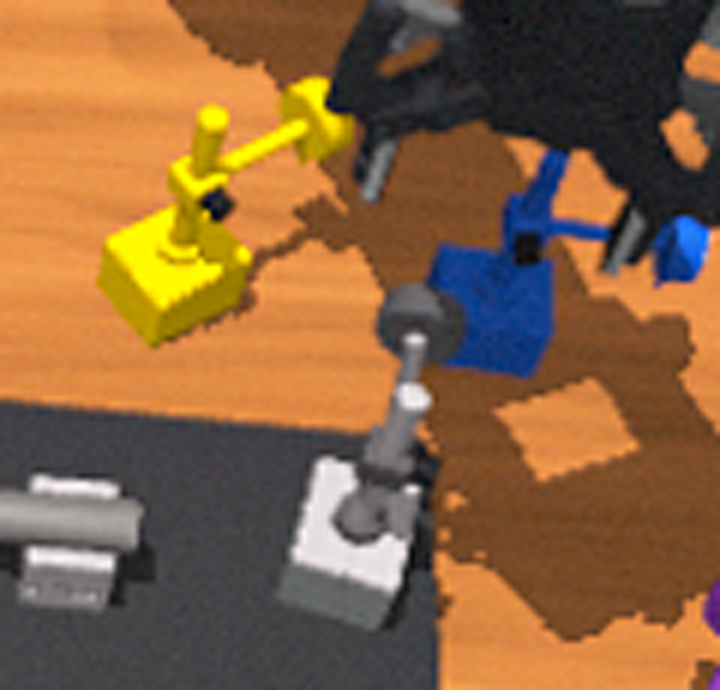

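View pics/t11.png

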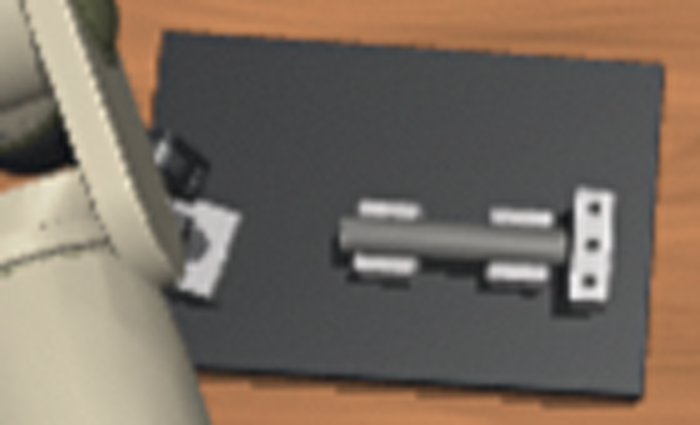

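This crop confirms the grey indicator: base at (350,540), post top at (412,398), dial at (418,322). I'll cross-check the post position.

```bash
python3 - <<'E'
from h import *
c=load('scene11'); T=load('top0')
f=lambda a,b:((300+(a+.5)/6-.5),(130+(b+.5)/6-.5))
print('top scene',at(c,f(412,398),200),'foot',at(c,f(362,520),90))
print('top topcam',at(T,(145+92.5/6-.5,130+248.5/6-.5),200))
print('stem/dial mid',at(c,f(420,322),151))
E
```

```text
top scene [517.29894599 331.67801085 200.        ] foot [514.28924495 334.88020207  90.        ]
top topcam [521.55917449 329.94193801 200.        ]
stem/dial mid [442.95115932 353.28834701 151.        ]
```

```bash
python3 -m jog '[[[0.05,0.0003,-0.0004,-0.008,0,0],[0.05,0,0,0,0,0],[0.025,0,0,0,0,0],[0.01,0,0,0,0,0],[0.003,0,0,0,0,0],[0,0,0,0,0,0]]]'
python3 plan.py 518.5 331 178 1.267;python3 - <<'E'
from ov import *
cap('scene','scene12');big('scene12',300,110,420,245,5,'s12')
E
```

```text
time_s: 32.02
eef_pos: [519.0, 331.6, 184.0]
ee_rot: [0.7, 0.107, 0.698, -0.106]
force: [-1.8, -0.1, 0.4]
grip_width: 1.0
t 32.025 pos [519.  331.6 184. ] jaw 1.268 toolx [ 3.5e-03  5.0e-04 -1.0e+00] j [ 0.38  0.55  1.29 -0.    1.3  -0.89] F [-1.8 -0.1  0.4] g 1.0
shift tool mm [ 6.  -0.7 -0.3]
turn rotvec [ 0.0008  0.0032 -0.0016] alt about x -3.141
```

View pics/s12.png

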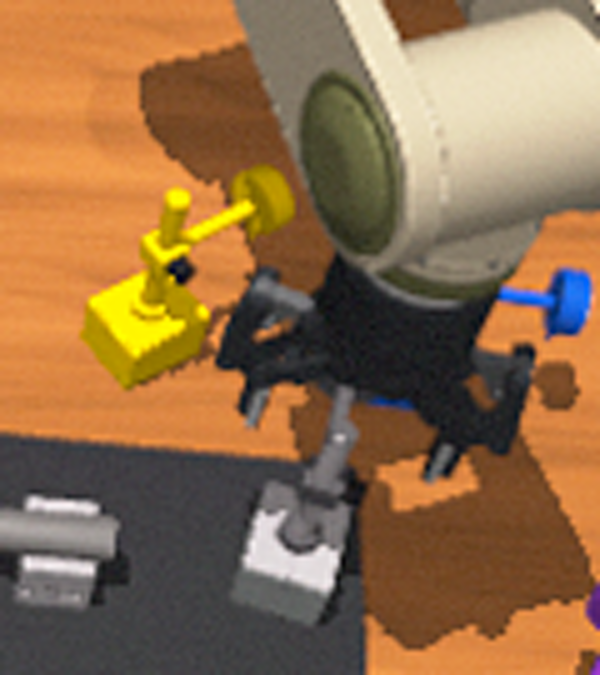

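The post stands between the open jaws at (340,435). I'll lower the last 6 mm and close.

```bash
python3 -m jog '[[[0.005,-0.0007,0,0,0,0],[0,0,0,0,0,0]]]'
python3 -m jog '[[[0,0,0,0,0,0],[0,0,0,0,0,0],[0,0,0,0,0,0],[0,0,0,0,0,0],[0,0,0,0,0,0],[0,0,0,0,0,0],[0,0,0,0,0,0],[0,0,0,0,0,0],[0,0,0,0,0,0],[0,0,0,0,0,0]]]' 255 100
python3 -m jog '[[[-0.005,0,0,0,0,0],[-0.015,0,0,0,0,0],[-0.02,0,0,0,0,0],[-0.025,0,0,0,0,0],[0,0,0,0,0,0],[0,0,0,0,0,0]]]'
python3 plan.py 600.7 151.9 245 1.541;python3 - <<'E'
from ov import *
cap('scene','scene13');big('scene13',300,100,420,245,5,'s13')
E
```

```text
time_s: 32.33
eef_pos: [518.3, 330.7, 177.8]
ee_rot: [0.7, 0.107, 0.698, -0.107]
force: [0.1, 0.2, -0.3]
grip_width: 1.0
time_s: 33.58
eef_pos: [518.5, 330.9, 178.3]
ee_rot: [0.7, 0.107, 0.698, -0.106]
force: [-0.1, 1.5, 5.7]
grip_width: 0.134
time_s: 34.33
eef_pos: [517.8, 330.5, 241.7]
ee_rot: [0.699, 0.106, 0.699, -0.107]
force: [-0.4, -0.9, -7.6]
grip_width: 0.127
t 34.325 pos [517.8 330.5 241.7] jaw 1.268 toolx [-0.    -0.001 -1.   ] j [ 0.38  0.51  1.2  -0.    1.43 -0.89] F [-0.4 -0.9 -7.6] g 0.127
shift tool mm [  -3.1 -145.8  132.3]
turn rotvec [-2.727e-01  1.000e-04  1.000e-03] alt about x 2.869
```

View pics/s13.png

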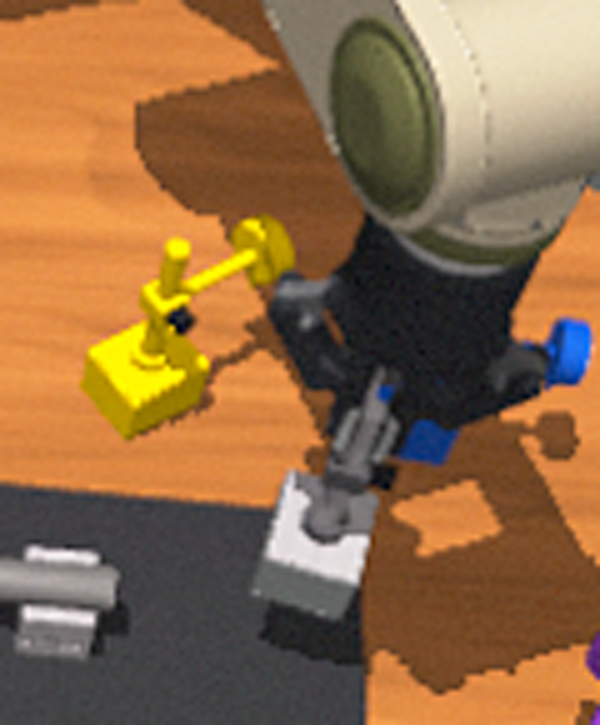

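The indicator hangs upright above the plate (shadow at 315,630). I'll carry it over, gently.

```bash
python3 -m jog '[[[-0.01,-0.01,0.01,0,0,0],[0,-0.03,0.027,0,0,0],[0,-0.035,0.032,0,0,0],[0,-0.035,0.032,0,0,0],[0,-0.025,0.022,0,0,0],[0,-0.011,0.009,0,0,0],[0,0,0,-0.07,0,0],[0,0,0,-0.1,0,0],[0,0,0,-0.1,0,0],[0,0,0,0,0,0],[0,0,0,0,0,0]]]'
python3 plan.py 600.7 151.9 179 1.541;python3 - <<'E'
from ov import *
cap('scene','scene14');cap('top','top14');s=ctrl.sense()['eef_pos']
m=ind((s[0],s[1],-.03),s[2]-128.3)
draw('scene14',m,(230,100,370,250),5,'s14')
draw('top14',m,(145,110,270,215),6,'t14')
E
```

```text
time_s: 35.75
eef_pos: [600.7, 152.2, 253.2]
ee_rot: [0.708, 0.012, 0.706, -0.012]
force: [0.7, 0.1, -7.1]
grip_width: 0.127
t 35.75 pos [600.7 152.2 253.2] jaw 1.537 toolx [ 0.0019 -0.     -1.    ] j [ 0.06  0.52  1.16 -0.    1.46 -1.48] F [ 0.7  0.1 -7.1] g 0.127
shift tool mm [74.2 -0.3 -0.1]
turn rotvec [-0.0043  0.0019 -0.    ] alt about x 3.137
```

View pics/s14.png

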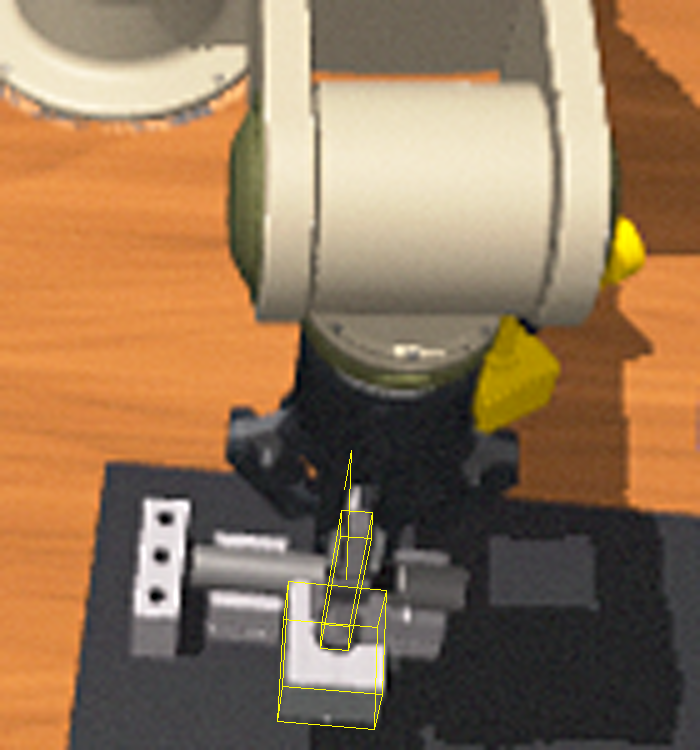

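View pics/t14.png

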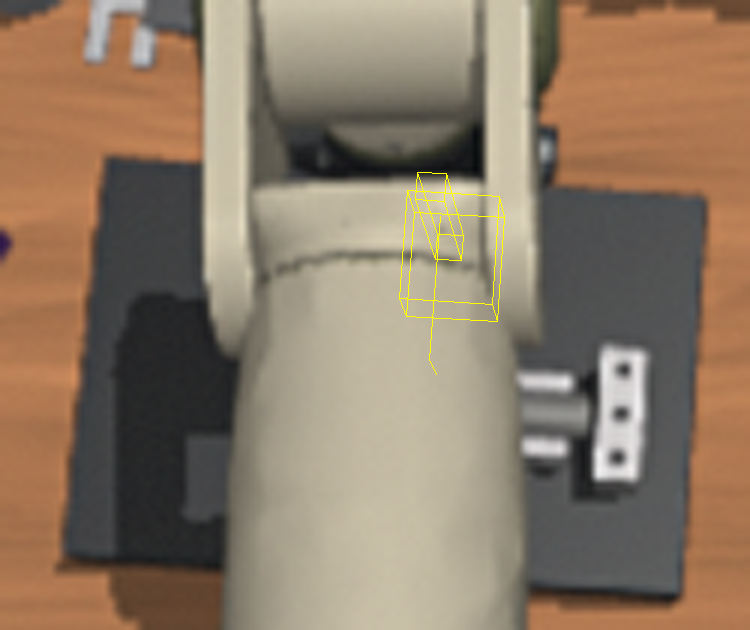

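The base matches its wireframe at (335,650). I'll lower it in steps.

```bash
python3 -m jog '[[[0.015,-0.0003,0,-0.004,0,0],[0.025,0,0,0,0,0],[0.015,0,0,0,0,0],[0.007,0,0,0,0,0],[0.003,0,0,0,0,0],[0,0,0,0,0,0]]]'
python3 plan.py 600.7 151.9 178.5 1.541
```

```text
time_s: 36.6
eef_pos: [601.1, 151.8, 188.6]
ee_rot: [0.708, 0.01, 0.706, -0.01]
force: [-0.3, -0.3, -5.9]
grip_width: 0.134
t 36.6 pos [601.1 151.8 188.6] jaw 1.542 toolx [ 0.0028 -0.     -1.    ] j [ 0.06  0.56  1.26 -0.    1.32 -1.48] F [-0.3 -0.3 -5.9] g 0.134
shift tool mm [10.1  0.1 -0.4]
turn rotvec [ 0.0014  0.0028 -0.0001] alt about x -3.14
```

```bash
python3 -m jog '[[[0.004,0,0,0,0,0],[0.003,0,0,0,0,0],[0.0015,0,0,0,0,0],[0,0,0,0,0,0]]]'
python3 plan.py 600.7 151.9 178.5 1.541
```

```text
time_s: 37.1
eef_pos: [600.9, 151.8, 179.6]
ee_rot: [0.708, 0.01, 0.706, -0.01]
force: [-0.2, 1.1, -7.2]
grip_width: 0.128
t 37.1 pos [600.9 151.8 179.6] jaw 1.542 toolx [ 0.0018 -0.     -1.    ] j [ 0.06  0.57  1.28 -0.    1.3  -1.48] F [-0.2  1.1 -7.2] g 0.128
shift tool mm [ 1.1  0.1 -0.2]
turn rotvec [ 0.0014  0.0018 -0.    ] alt about x -3.14
```

```bash
python3 -m jog '[[[0.001,0,0,0,0,0],[0.0005,0,0,0,0,0],[0,0,0,0,0,0]]]'
```

```text
time_s: 37.48
eef_pos: [601.0, 151.8, 178.4]
ee_rot: [0.708, 0.01, 0.706, -0.01]
force: [0.5, -0.5, -5.3]
grip_width: 0.129
```

```bash
python3 -m jog '[[[0.0008,0,0,0,0,0],[0,0,0,0,0,0]]]'
```

```text
time_s: 37.72
eef_pos: [601.2, 151.7, 178.3]
ee_rot: [0.708, 0.01, 0.706, -0.01]
force: [-2.9, -1.1, 3.2]
grip_width: 0.132
```

Contact. I'll release, retract straight up and check.

```bash
python3 -m jog '[[[0,0,0,0,0,0],[0,0,0,0,0,0],[0,0,0,0,0,0],[0,0,0,0,0,0],[0,0,0,0,0,0],[0,0,0,0,0,0],[0,0,0,0,0,0]]]' 0
python3 -m jog '[[[-0.02,0,0,0,0,0],[-0.04,0,0,0,0,0],[-0.05,0,0,0,0,0],[-0.05,0,0,0,0,0],[0,0.05,0,0,0,0],[0,0.05,0,0,0,0],[0,0.05,0,0,0,0],[0,0.05,0,0,0,0],[0,0,0,0,0,0],[0,0,0,0,0,0]]]'
python3 - <<'E'
from ov import *
print(ctrl.sense()['eef_pos'])
cap('scene','scene15');cap('top','top15')
m=ind((601,151.8,-.03))+box((525.7,154.1,-.03),12.5,75,91.7-12.5,91.7+12.5)+box((523.1,60.3,-.029),37.5,12.5,50,100)+box((524.5,108.3,-.029),23,20,50,90)+box((527.1,198.2,-.029),23,20,50,90)
draw('scene15',m,(235,140,385,275),5,'s15')
draw('top15',m,(145,110,270,215),6,'t15')
E
```

```text
time_s: 38.6
eef_pos: [600.9, 151.8, 177.3]
ee_rot: [0.708, 0.01, 0.706, -0.01]
force: [-0.2, -0.8, 1.1]
grip_width: 1.002
time_s: 39.85
eef_pos: [606.4, 351.3, 337.2]
ee_rot: [0.708, 0.01, 0.706, -0.01]
force: [-0.2, -0.2, 0.1]
grip_width: 1.001
[606.37585142 351.30580767 337.17538157]
```

View pics/s15.png

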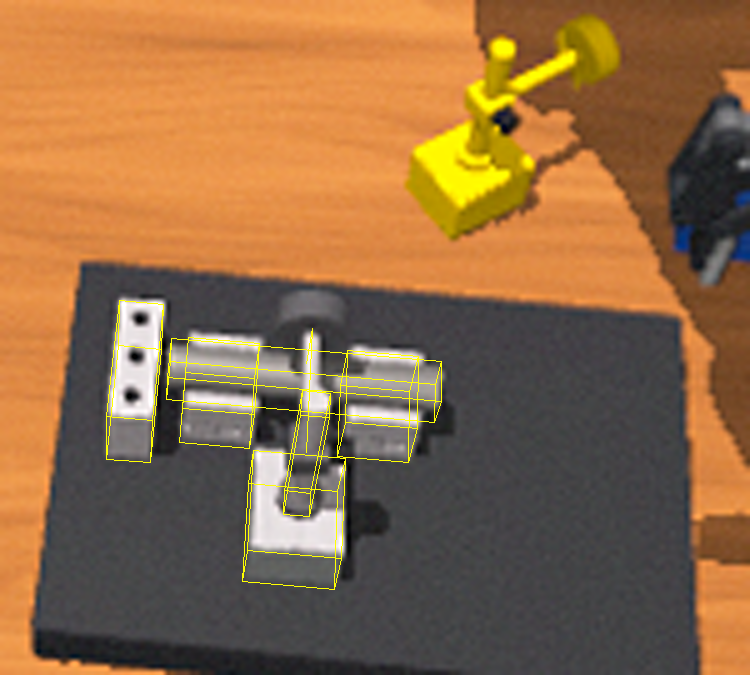

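View pics/t15.png

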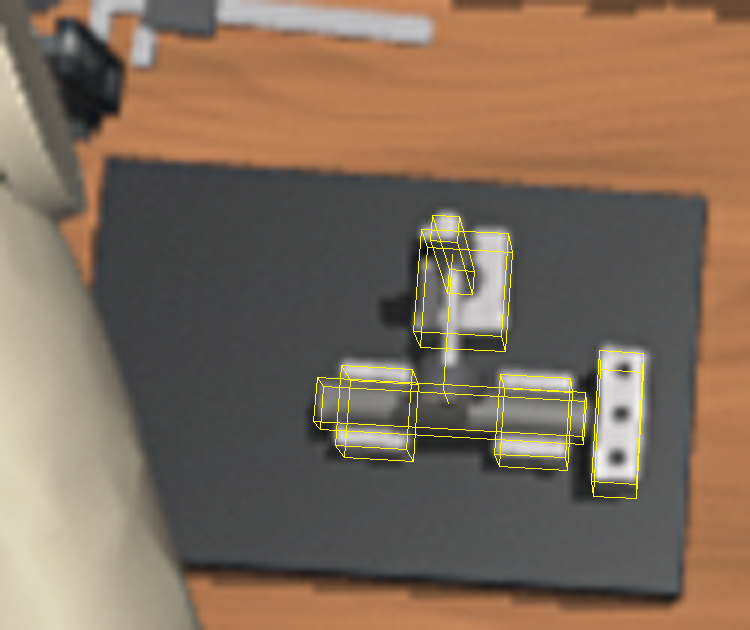

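Both views match the predicted wireframes: stop, blocks, bar and upright indicator, with its arm over the middle of the bar. The gripper is clear, so I'll hand in.

```bash
python3 -m jog '[[[0,0,0,0,0,0],[0,0,0,0,0,0],[0,0,0,0,0,0]]]'; python3 -c "
from rig import workorder
print(workorder.finish_job())"
```

```text
time_s: 40.33
eef_pos: [606.3, 351.4, 337.5]
ee_rot: [0.708, 0.01, 0.706, -0.01]
force: [-0.2, -0.3, -0.2]
grip_width: 0.999
the job is handed in; nothing more can be done
None
```

The set-up is in place on the granite plate and handed in at 40.3 s of the 125 s allowed; the hand-in gives no verdict.

- **V-blocks:** both small blocks stand in line with the stop, about 48 mm and 138 mm from its centre.
- **Long bar:** it lies in both vees with its centre about 94 mm from the stop's centre, so its end is roughly 6 mm short of the stop.
- **Indicator:** it stands upright behind the bar, post about 75 mm from the bar's axis. Its arm is square to the bar and its stylus is over the middle.

In my last pictures, both cameras showed the stop, blocks, bar and indicator on their predicted outlines to within a few mm. The gripper was open and clear, with near-zero force, and no check failed or disagreed. The final pictures I viewed don't cover the big V-block or the short bar. They looked unmoved when I lifted the long bar, and the arm did not go back to the mat after that.

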